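Load the tablet mould and clamp it in the bench screw press, contact plus a quarter turn

TASK

Take the tablet mould by its bar handle, slide its round end onto the bed of the screw press until it is fully home in the V-stop under the screw, and let go of it. Then wind the crank clockwise until the pad just touches the mould, give the crank a quarter of a turn more from that point, no further, and let go. Leave the dish, the jar and the rack where they stand.

Things in the scene. Friction and masses are not known exactly. Their poses are not given: they have to be found in the camera images.
- press: Bench screw press, fixed: dark green crossbar (45 deep in x, 180 wide in y, underside 130, top 165 above the bench) on two steel columns (22 dia, at y = +-70). Origin on the bench top, right below the upright screw axis; x points to the back of the press (the mould goes in from the -x side, moving along +x), z up. A crank on top turns about the screw axis.
- press_pad (a point): Point of the crossbar's underside on the screw axis. From it hangs the pad (steel, 40 dia), lowered 20 mm per clockwise turn. Its rod's length was set by hand and is unknown: the pad starts 9 to 30 mm above a mould that is home, so contact comes after 0.45 to 1.5 turns and must be felt. The pad is sprung: 60 N at first contact, plus 12 N per mm of further screw travel.
- press_top (a point): Point on the screw axis, 190 above the bench (level of the crank arm). While it turns, the crank's drag is about 0.6 N m (10 N at the knob) in free travel; at contact it rises within a few degrees by 0.19 N m (3 N at the knob), then by 0.12 N m (2 N) per further rad. The screw stays where it is left. Its stem, 16 dia, stands up to 240 above the bench and sinks as it is wound.
- bed_nest (a point): The point on the top of the press bed (20 above the bench, on the screw axis) where the middle of the mould's underside lies when the mould is home; axes as the press. The bed is a flat plate 180 x 180 x 20 centred there; behind the nest two steel blocks, 14 high, form a V that the mould's round end runs into.
- mould: Closed tablet mould, loose, 0.26 kg: an aluminium disc 60 dia, 26 high, with a straight dark steel bar handle 14 wide and 20 high (from 8 to 28 above the underside) that runs along -x from the disc to 175 from the disc's centre. Origin at the centre of the disc's underside, z up.
- mould_grip (a point): A good place to grip the mould's handle: middle of the bar, 120 from the disc's centre, 18 above the underside; axes as the mould.
- knob_grip (a point): Middle of the crank's upright black knob, 24 dia, 50 high (190 to 240 above the bench), 60 from the screw axis; the point is 215 above the bench. It moves round with the crank at that fixed height; the knob spins freely on its pin, so it can be carried round without turning the hand. Below it the flat crank arm's top is 189 above the bench.
- crank (a joint): Crank angle in rad, growing clockwise seen from above (which lowers the pad). At 0 the crank arm points 1.5 rad anticlockwise from the press's +x; it starts between 0.2 and 2.6, pointing to the back half of the press.
- dish: Bystander: white ceramic bowl, 90 dia, 40 high. Origin at the centre of its underside.
- jar: Bystander: amber jar, 60 dia, 95 high. Origin at the centre of its underside.
- rack: Bystander: wooden test tube rack 60 x 200 x 70 with glass tubes standing 108 high. Origin at the centre of its underside.
Mind the look-alikes: they are no part of the job. Leave any green look-alike of the mould alone.

How it is judged:
By the outcome, as a careful person would: the job done as asked, in the order asked, and still so for the second after the job is handed in, with the robot touching nothing.
It also fails if it takes over 72 s, if anything falls off the work surface, if the arm or the gripper's body presses on something with over 40 N, if the wrist force passes 120 N, or if a joint passes its speed limit or range.

ROBOT

A 6-joint arm with a two-finger parallel gripper is mounted at the origin on the work surface. World frame = base frame: x ahead of the robot, y to its left, z up, the work surface at z = 0. Lengths are in m, angles in degrees, forces in N, time in s.
With the tool pointing down it reaches from about 0.35 to 0.875 m from the base axis. Payload 4.2 kg.
Tool frame: the origin (TCP) lies between the finger pads; the fingertips stand 14 mm ahead of it and the grasp point (between the pads) lies 5 mm behind it; x points along the fingers, y is the direction in which the jaws open and shut, and the axes are right-handed (so a half turn about x gives the same grasp; the last joint's range is limited). The gripper opens to 87 mm and grips with 3 to 60 N. Pads are 19 mm wide; open, the fingers measure 117 mm over their backs; the gripper's body (75 mm by 190 mm) begins 51 mm behind the grasp point.
Start: joints at [-62.361, 22.042, 0.453, 0, -68.411, -14.817], TCP at [0.139, -0.609, 0.237] pointing down, gripper open.
Joint ranges: [-179.83, 179.83], [-69.29, 118.12], [-61.27, 80.66], [-181.25, 117.63], [-171.15, -9.14], [-177.46, 177.46]. Speed limits (degrees/s): [159.86, 159.86, 180, 180, 180, 180].

INTERFACE

Orientations are given as a 3x3 rotation matrix whose columns are the frame's x, y, z axes.
In Python, from station import r, imaging, job gives the robot as it stands. The module is installed in compiled form; this text tells all that it offers.
- The arm moves only by the tool apply_moves, never from a script. Its arguments are lists of equal length, an entry for each row: "xyz": the shift along the tool's x, y, z in m, a list of three; "twist": the turn about the tool's x in degrees; "claw": the opening, from 0 (shut) to 1 (fully open). A call has 1 to 12 rows; each row shifts and turns the pose as measured when the row begins, along the tool's axes as they then stand; what a row does not reach is not made up. A row lasts 1/10 s, in which the tool goes at most 50 mm and 8.59 degrees, less where a joint would pass 70% of its speed; a pose out of reach is approached as far as the arm can. A call is refused whole if a number of a shift passes 0.05 or a number of a turn 8.59, either way. A call with a gripper value outside its range is refused whole. The fingers move at their own pace and stop on an object; the grip force is fixed at half the most. Time passes only in rows, so rows that do not move let the fingers close. It gives the time, the measured TCP pose, the force and the opening at its end, in the units of the state.
- r.sense(): the state, without advancing time (a new reading comes with each control period).
- imaging.capture(name): name is "scene" or "top" or "wrist"; returns a dict with "pixels" (400x640x3 uint8, red, green, blue), "mtx" (3x3 intrinsics, pixels), "view" (4x4, takes a point from world to camera coordinates). Camera axes: x right, y down, z forward; pixel columns grow to the right and rows downward; lengths in m; the calibration is good to about 2 mm. A picture is of the moment at which its call begins. There is no depth.
- job.finish_job(): hands the job in, once; it reports no verdict.
Trained networks look in a picture, given as the dict that the camera call returned (one of the last four; its "shot" number tells which), for a name from the list of things; names that differ only in an ending like _2 or _b are one class to them, and where a whole thing is asked for, a point or a joint stands for the part that bears it (a point fixed in the world has none). Each returns a list of dicts, best first, with "p" (0 to 1); they miss things now and then, are a little off and sometimes report something else, mostly with a low value. They report only what shows in the picture. A call takes as long as a camera call. They do not tell look-alikes from the thing itself.
- imaging.regions_of(query, picture): "mask" (400x640 bool, what is visible of it) and "centre" ([column, row] in pixels, amid what is visible of it).
The state is a dict: "time_s": time; "joints": joint angles; "joint_velocities": joint speeds; "effort": joint torques, N m; "tcp_pos": TCP position; "ee_rot": TCP orientation; "wrist_force": force on the tool from outside, world axes, zero at the start; "moment": the same for the moment, N m; "gripper_width": opening from 0.0 (shut) to 1.0 (fully open).
Only numpy, scipy, OpenCV 4.12 (cv2) and the standard library are available. Lean on these libraries where they do the work, as an engineer would, in place of code of your own. Each camera call takes 0.05 s, during which the arm holds its last target.

## Working session

There is one attempt and no reset: what is moved stays moved. The work goes in short steps, Python scripts to look and compute and a tool call to move; the robot and the scene stay as the last step left them, time stands still between calls to the robot, and variables do not carry over. Pictures are saved under pics/ and viewed, and the job is handed in when it is done.

Besides the shell and the picture viewer there is one more tool, called after ">>>" by a JSON object that holds its "op" and its "data". apply_moves: Moves the arm, as the interface text tells. Its arguments: {"type":"object","properties":{"xyz":{"type":"array","items":{"type":"array","items":{"type":"number"}}},"twist":{"type":"array","items":{"type":"number"}},"claw":{"type":"array","items":{"type":"number"}}},"required":["xyz","twist","claw"]}

```bash
mkdir -p pics
python3 - <<'E'
from station import r, imaging, job
import cv2,numpy as np,pickle
s=r.sense()
print({k:np.round(v,3).tolist() for k,v in s.items()})
d={}
for n in ["scene","top"]:
    p=imaging.capture(n); d[n]=p
    cv2.imwrite(f"pics/{n}0.png",p["pixels"][:,:,::-1])
    print(n,p["mtx"].tolist(),np.round(p["view"],4).tolist())
    for q in ["mould","press","knob_grip","mould_grip","bed_nest","dish","jar","rack"]:
        try:
            for x in imaging.regions_of(q,p)[:3]: print(n,q,round(x["p"],2),np.round(x["centre"],1),x["mask"].sum())
        except Exception as e: print(q,e)
pickle.dump(d,open("p0.pkl","wb"))
E
```

```text
{'time_s': 0.0, 'joints': [-62.361, 22.091, 0.377, -0.031, -68.41, -14.819], 'joint_velocities': [-0.011, 0.095, -0.011, 0.01, -0.026, -0.067], 'effort': [-0.002, -39.066, 18.741, 4.22, 0.011, -0.0], 'tcp_pos': [0.139, -0.609, 0.235], 'ee_rot': [[-0.001, -0.222, 0.975], [0.002, 0.975, 0.222], [-1.0, 0.002, -0.0]], 'wrist_force': [0.474, 0.101, 0.012], 'moment': [0.014, 0.057, -0.021], 'gripper_width': 0.997}
scene [[500.409828350069, 0.0, 312.11051235220134], [0.0, 500.409828350069, 198.2893868007821], [0.0, 0.0, 1.0]] [[0.5066, 0.8621, 0.0144, -0.1587], [0.6794, -0.3889, -0.6223, -0.3026], [-0.5308, 0.325, -0.7827, 1.8675], [0.0, 0.0, 0.0, 1.0]]
scene mould 0.91 [278.2 257.5] 529
scene mould 0.87 [196.7 296.4] 756
scene mould 0.6 [208.2 201.4] 448
scene press 0.76 [379.7 213.6] 1668
scene knob_grip 0.84 [390.  202.6] 296
scene mould_grip 0.93 [195.8 292.4] 749
scene mould_grip 0.89 [279.5 259.5] 508
scene mould_grip 0.61 [209.6 200.1] 464
scene dish 0.6 [420.3 188.4] 495
scene jar 0.84 [470.4 207.1] 601
scene jar 0.62 [278.7 254.3] 581
scene rack 0.83 [284.7 307. ] 2278
scene rack 0.35 [381.1 210.1] 1720
top [[482.6922382344513, 0.0, 310.10514764527267], [0.0, 482.6922382344513, 198.15275178569357], [0.0, 0.0, 1.0]] [[0.0057, -0.9999, -0.0123, -0.0949], [-0.9893, -0.0039, -0.1455, 0.5109], [0.1455, 0.013, -0.9893, 1.4779], [0.0, 0.0, 0.0, 1.0]]
top mould 0.89 [357.7 185.4] 539
top mould 0.67 [442.3 191.2] 518
top mould 0.59 [396.7 279.1] 662
top press 0.59 [265.1 152.1] 1412
top knob_grip 0.64 [269.  142.6] 289
top knob_grip 0.63 [269.4 151.1] 1365
top mould_grip 0.86 [398.6 282.1] 519
top mould_grip 0.59 [359.9 182.9] 500
top mould_grip 0.59 [447.5 189.2] 472
top bed_nest 0.76 [274.1 174.8] 2035
top bed_nest 0.24 [198.4 181.8] 634
top dish 0.63 [198.3 181.9] 622
top jar 0.6 [182.4 133.8] 448
top rack 0.71 [381.6 134.3] 1530
top rack 0.64 [270.2 140.3] 276
```

View pics/scene0.png

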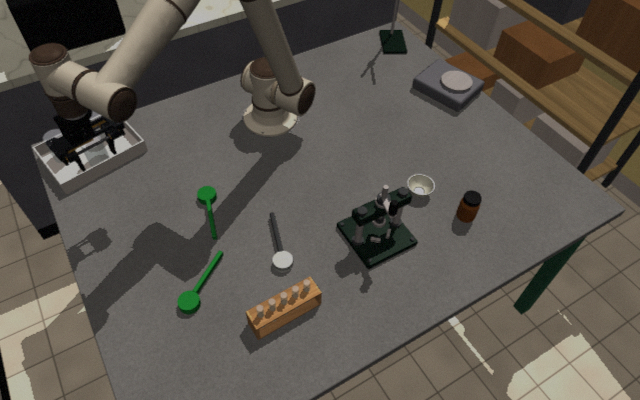

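View pics/top0.png

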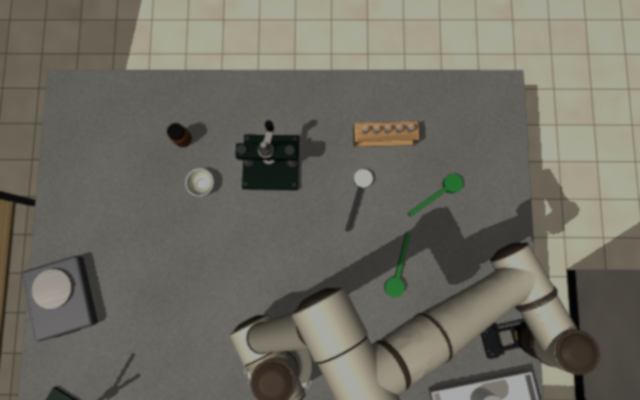

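Run:
```python
import cv2,pickle
d=pickle.load(open("p0.pkl","rb"))
for n,(a,b,c,e) in {"top":(160,90,480,330),"scene":(160,120,500,360)}.items():
    cv2.imwrite(f"pics/{n}0z.png",cv2.resize(d[n]["pixels"][b:e,a:c,::-1],None,fx=800/(c-a),fy=800/(c-a),interpolation=cv2.INTER_CUBIC))
```

```text
(no output)
```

View pics/top0z.png

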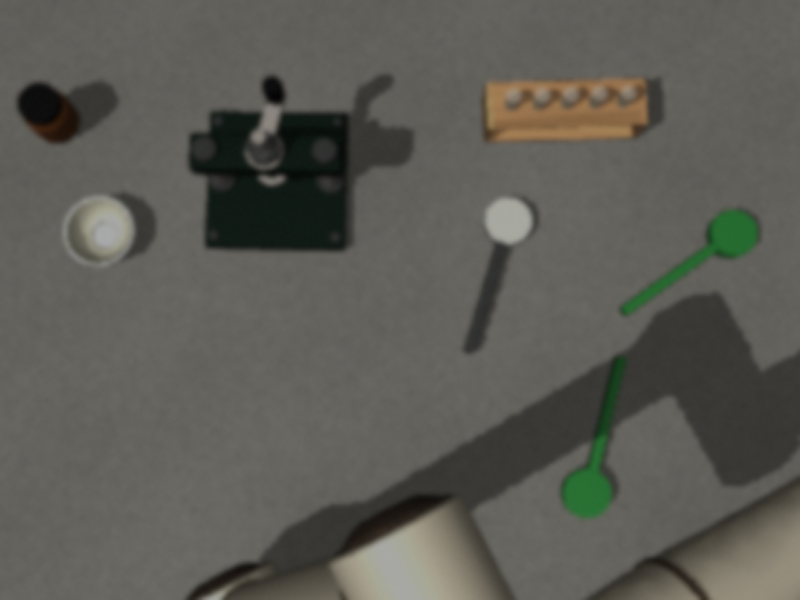

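View pics/scene0z.png

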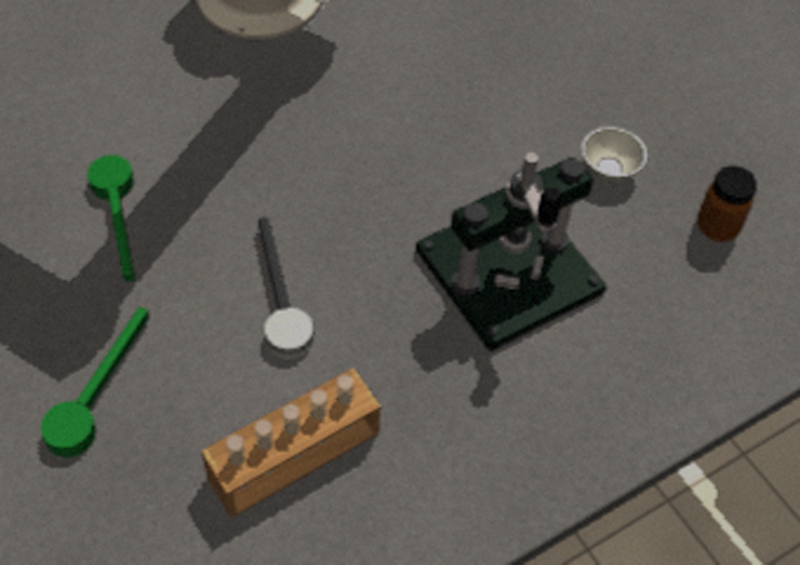

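```bash
cat > h.py <<'E'
import numpy as np,cv2
def proj(p,X):
    X=np.atleast_2d(X); c=(p["view"][:3,:3]@X.T).T+p["view"][:3,3]
    u=(p["mtx"]@c.T).T; return u[:,:2]/u[:,2:]
def unproj(p,uv,z):
    R=p["view"][:3,:3];t=p["view"][:3,3]
    o=-R.T@t; d=R.T@np.linalg.inv(p["mtx"])@np.array([uv[0],uv[1],1.])
    return o+d*(z-o[2])/d[2]
def T(x,y,a,P):
    P=np.atleast_2d(np.array(P,float)); c,s=np.cos(a),np.sin(a)
    return np.c_[x+c*P[:,0]-s*P[:,1],y+s*P[:,0]+c*P[:,1],P[:,2]]
E
python3 - <<'E'
from h import *
import pickle
from scipy.optimize import least_squares
d=pickle.load(open("p0.pkl","rb"))
t,s=d["top"],d["scene"]
zt=lambda u,v:np.array([160+u/2.5,90+v/2.5])
zs=lambda u,v:np.array([160+u*340/800,120+v*340/800])
# bed: press frame
B=.09
fl,fr,br,bl=[-B,B,.02],[-B,-B,.02],[B,-B,.02],[B,B,.02]
obs=[(t,fl,zt(206,248)),(t,fr,zt(347,248)),(t,br,zt(348,113)),(t,bl,zt(211,112)),
 (s,fl,zs(497,0)) ]
obs=obs[:4]
# scene corners: left (418,245), right(604,284), bottom(490,340)
cs=[zs(418,245),zs(490,340),zs(604,284)]
obs+=[(s,fr,cs[0]),(s,br,cs[1]),(s,bl,cs[2])]
f=lambda q:np.concatenate([(proj(p,T(*q,P))-u).ravel() for p,P,u in obs])
r=least_squares(f,[.65,-.1,0],loss="soft_l1"); print("press",r.x,np.degrees(r.x[2]),np.round(f(r.x),1))
q=r.x
# mould disc by brightness
for n,p,c in [("t",t,(363,178)),("s",s,(282,260))]:
    g=p["pixels"].astype(int); m=(g.min(2)>125).astype(np.uint8)
    nn,l,st,ce=cv2.connectedComponentsWithStats(m)
    i=l[c[1],c[0]]; print(n,i,st[i],ce[i],unproj(p,ce[i],.026))
print("hend t",unproj(t,zt(470,350),.028),"s",unproj(s,zs(263,220),.028))
print("stem top",unproj(t,zt(262,148),.24))
print("knob t",unproj(t,zt(272,88),.24),"s",unproj(s,zs(549,196),.24))
pickle.dump(q,open("press.pkl","wb"))
for n,p in d.items():
    im=cv2.resize(p["pixels"][:,:,::-1],None,fx=4,fy=4,interpolation=cv2.INTER_CUBIC)
    def line(P,c): cv2.polylines(im,[np.int32(proj(p,T(*q,P))*4+1.5)],True,c,1)
    line([fl,fr,br,bl],(0,0,255))
    for z in(.13,.165): line([[-.0225,.09,z],[-.0225,-.09,z],[.0225,-.09,z],[.0225,.09,z]],(0,255,255))
    line([[0,0,.02],[0,0,.24]],(255,0,255))
    c=proj(p,T(*q,[0,0,.1]))[0]*4; c=c.astype(int)
    cv2.imwrite(f"pics/fit_{n}.png",im[max(c[1]-280,0):c[1]+280,c[0]-380:c[0]+380])
E
```

```text
press [0.63235017 0.03482216 0.00403414] 0.23113930025389848 [-0.2 -0.  -0.2 -0.1 -0.3 -0.9 -1.  -0.4 -3.3 -1.5 -0.8  1.9 -0.1 -0.4]
t 8 [354 169  18  18 256] [362.6796875  177.62890625] [ 0.57951605 -0.25896431  0.026     ]
s 22 [272 251  21  17 283] [282.33922261 259.02473498] [ 0.58123348 -0.25827511  0.026     ]
hend t [ 0.41262045 -0.21130034  0.028     ] s [ 0.42091051 -0.20903061  0.028     ]
stem top [0.61742426 0.03051874 0.24      ]
knob t [0.68583646 0.02072204 0.24      ] s [0.69559378 0.01923214 0.24      ]
```

View pics/fit_top.png

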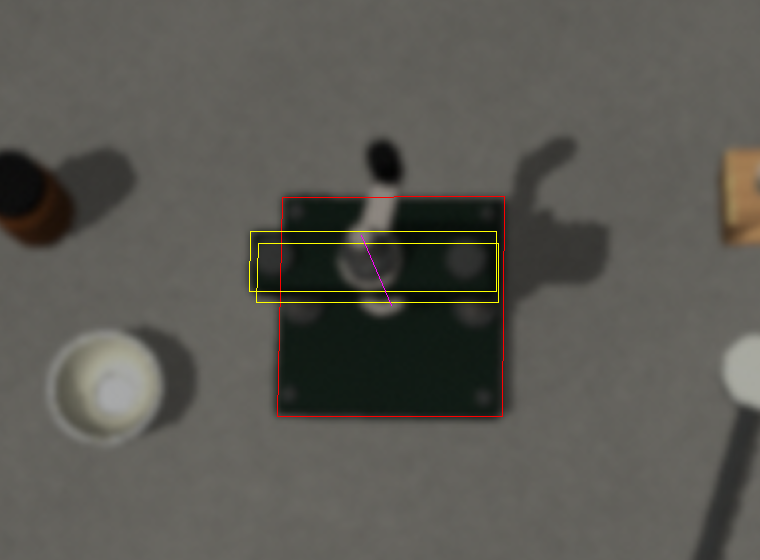

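View pics/fit_scene.png

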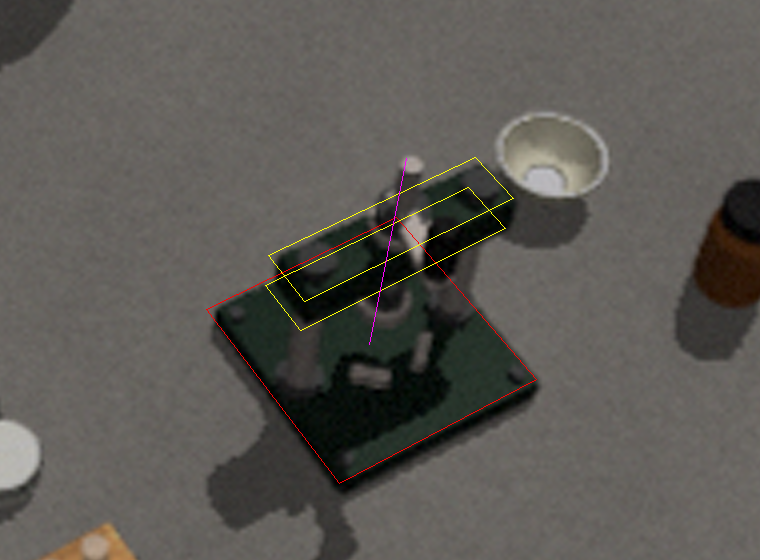

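```bash
cat >> h.py <<'E'
def plan(s,target,yaw,n):
    """yaw: world angle (deg) of tool z; tool pointing down. prints rows"""
    R=np.array(s["ee_rot"]);p=np.array(s["tcp_pos"])
    a0=np.degrees(np.arctan2(R[1,2],R[0,2])); dt=-((yaw-a0+180)%360-180)/n
    d=(np.array(target)-p)/n; rows=[]
    for i in range(n):
        a=np.radians(a0-dt*i); z=np.array([np.cos(a),np.sin(a),0]);x=np.array([0,0,-1.]);y=np.cross(z,x)
        rows.append([round(float(d@x),4),round(float(d@y),4),round(float(d@z),4)])
    print("n",n,"twist",round(dt,2)); print(str(rows).replace(" ",""))
    print("tilt",np.round(R[:,0],4),"yaw",round(a0,2),"pos",np.round(p,4))
E
python3 - <<'E'
from h import *
from station import r
plan(r.sense(),[.462,-.222,.14],-16.6,12)
E
```

```text
n 12 twist 2.45
[[0.008,0.0255,0.0334],[0.008,0.0269,0.0323],[0.008,0.0283,0.0311],[0.008,0.0296,0.0299],[0.008,0.0308,0.0286],[0.008,0.032,0.0273],[0.008,0.0332,0.0259],[0.008,0.0342,0.0244],[0.008,0.0352,0.0229],[0.008,0.0362,0.0214],[0.008,0.0371,0.0198],[0.008,0.0379,0.0182]]
tilt [ 0.  0. -1.] yaw 12.82 pos [ 0.1388 -0.6094  0.2366]
```

>>> {"op": "apply_moves", "data": {"xyz": [[0.008, 0.0255, 0.0335], [0.008, 0.027, 0.0325], [0.008, 0.0285, 0.031], [0.008, 0.0295, 0.03], [0.008, 0.031, 0.0285], [0.008, 0.032, 0.0275], [0.008, 0.033, 0.026], [0.008, 0.034, 0.0245], [0.008, 0.035, 0.023], [0.008, 0.036, 0.0215], [0.008, 0.037, 0.02], [0.008, 0.038, 0.018]], "twist": [2.45, 2.45, 2.45, 2.45, 2.45, 2.45, 2.45, 2.45, 2.45, 2.45, 2.45, 2.45], "claw": [1, 1, 1, 1, 1, 1, 1, 1, 1, 1, 1, 1]}}

```text
time_s: 2.1
tcp_pos: [0.4777, -0.2178, 0.1394]
ee_rot: [[0.007, 0.314, 0.949], [-0.008, 0.949, -0.314], [-1.0, -0.006, 0.01]]
wrist_force: [0.7, -0.5, 0.2]
gripper_width: 0.994
```

Run:
```python
from h import *
from station import r,imaging
import pickle
s=r.sense(); plan(s,[.462,-.222,.14],-16.6,4); print(s["time_s"],s["wrist_force"])
p=imaging.capture("wrist"); cv2.imwrite("pics/w1.png",p["pixels"][:,:,::-1]); pickle.dump(p,open("w1.pkl","wb"))
print(np.round(p["view"],3).tolist(),p["mtx"][0,0])
for x in imaging.regions_of("mould",p)[:3]: print(x["p"],x["centre"],x["mask"].sum())
```

```text
n 4 twist -0.42
[[-0.0002,-0.0022,-0.0034],[-0.0002,-0.0022,-0.0034],[-0.0002,-0.0022,-0.0034],[-0.0002,-0.0022,-0.0034]]
tilt [ 0.0075 -0.0083 -0.9999] yaw -18.28 pos [ 0.4777 -0.2178  0.1394]
2.1 [ 0.72539768 -0.49737578  0.21757926]
[[0.314, 0.949, -0.005, 0.058], [0.92, -0.303, 0.25, -0.512], [0.236, -0.084, -0.968, 0.163], [0.0, 0.0, 0.0, 1.0]] 306.0382917973264
0.95 [87.7, 88.1] 5871
0.69 [310.3, 226.3] 3494
```

View pics/w1.png

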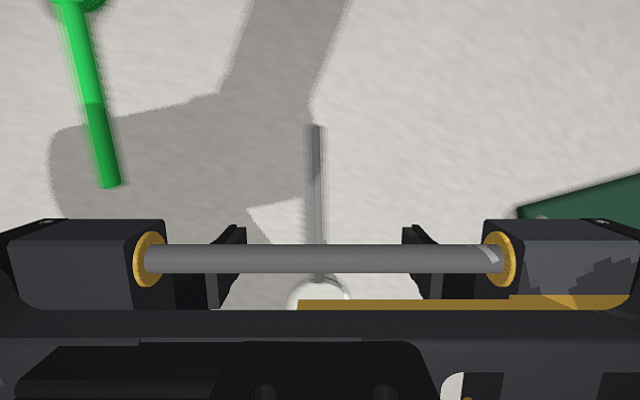

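Run:
```python
from h import *
from station import r,imaging
import pickle
s=r.sense(); print(s["tcp_pos"],s["joint_velocities"])
p=imaging.capture("wrist"); im=p["pixels"][:,:,::-1]; cv2.imwrite("pics/w2.png",cv2.resize(im[100:340,190:450],None,fx=3,fy=3,interpolation=cv2.INTER_CUBIC)[:600]); pickle.dump(p,open("w2.pkl","wb"))
s=r.sense(); print(s["tcp_pos"],s["ee_rot"])
g=p["pixels"].astype(int).sum(2)
for row in (140,160,180,200,220):print(row,g[row,295:340:1].tolist())
```

```text
[ 0.47934839 -0.21618886  0.13859581] [-3.64479414 -1.6476935  -1.49037681  0.14998301 -1.94031805  4.11040375]
[ 0.47784761 -0.2174715   0.13887525] [[ 0.00600646  0.30848161  0.95121134]
 [-0.00795934  0.95121312 -0.30843193]
 [-0.99995028 -0.00571843  0.00816873]]
140 [457, 458, 460, 460, 461, 337, 270, 283, 302, 310, 309, 312, 308, 308, 302, 299, 310, 315, 309, 285, 247, 148, 476, 609, 605, 600, 597, 596, 595, 594, 593, 589, 596, 608, 612, 615, 611, 601, 603, 608, 610, 610, 607, 600, 606]
160 [461, 464, 458, 460, 476, 450, 291, 261, 291, 303, 308, 307, 304, 302, 302, 297, 304, 307, 315, 297, 262, 204, 250, 585, 612, 600, 598, 602, 606, 606, 606, 606, 604, 607, 607, 610, 613, 612, 609, 601, 598, 598, 601, 608, 613]
180 [467, 461, 460, 462, 464, 483, 416, 277, 268, 293, 305, 304, 302, 297, 288, 274, 410, 437, 443, 439, 412, 379, 270, 515, 604, 602, 599, 598, 603, 609, 609, 608, 610, 607, 607, 610, 611, 611, 608, 611, 611, 608, 603, 597, 596]
200 [526, 449, 443, 449, 448, 447, 462, 348, 315, 366, 411, 417, 419, 415, 417, 416, 418, 423, 429, 440, 419, 390, 311, 378, 621, 634, 624, 614, 612, 616, 617, 619, 617, 613, 611, 615, 618, 618, 614, 613, 609, 604, 608, 606, 607]
220 [530, 458, 454, 459, 456, 458, 459, 453, 325, 325, 381, 415, 420, 414, 415, 416, 418, 415, 420, 434, 426, 401, 370, 248, 544, 613, 607, 601, 600, 598, 606, 607, 611, 611, 607, 600, 595, 596, 599, 606, 608, 616, 614, 610, 610]
```

View pics/w2.png

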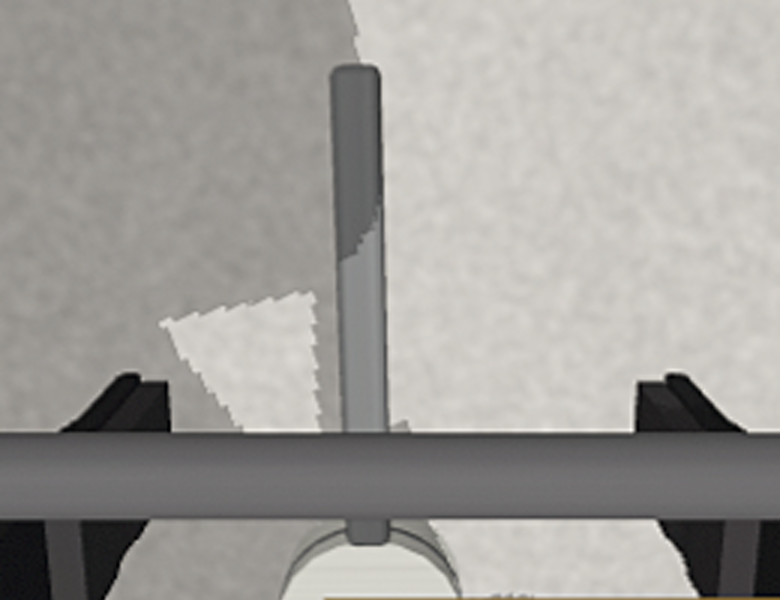

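Run:
```python
from h import *
import pickle
from station import r
p=pickle.load(open("w2.pkl","rb"))
# zoom 3, off (190,100): top-face edges
def z(u,v): return (190+u/3-.33,100+v/3-.33)
pts=[unproj(p,z(u,v),.028)[:2] for u,v in [((334+380)/2,90),((338+384)/2,230),((344+388)/2,420)]]
end=unproj(p,z(355,66),.028)[:2]
print(np.round(pts,4),end)
d=pts[2]-pts[0]; a=np.arctan2(d[1],d[0]); print("yaw",np.degrees(a)); u=d/np.linalg.norm(d)
print("disc from end",end+.175*u,"grip",end+.055*u)
s=r.sense(); plan(s,[*(end+.055*u),.08],np.degrees(a),6)
```

```text
[[ 0.4183 -0.2109]
 [ 0.4555 -0.2222]
 [ 0.5107 -0.2392]] [ 0.41211288 -0.20937129]
yaw -17.038420737231466
disc from end [ 0.57943186 -0.26064855] grip [ 0.46469885 -0.225487  ]
n 6 twist -0.15
[[0.0098,-0.0019,-0.0017],[0.0098,-0.0019,-0.0017],[0.0098,-0.0019,-0.0017],[0.0098,-0.0019,-0.0017],[0.0098,-0.0019,-0.0017],[0.0098,-0.0019,-0.0017]]
tilt [ 0.006 -0.008 -1.   ] yaw -17.97 pos [ 0.4778 -0.2175  0.1389]
```

>>> {"op": "apply_moves", "data": {"xyz": [[0.012, -0.004, -0.004], [0.012, -0.003, -0.003], [0.012, -0.002, -0.002], [0.012, -0.002, -0.001], [0.01, 0, 0], [0, 0, 0], [0, 0, 0]], "twist": [-0.4, -0.4, -0.1, 0, 0, 0, 0], "claw": [1, 1, 1, 1, 1, 1, 1]}}

```text
time_s: 2.95
tcp_pos: [0.4635, -0.2294, 0.0814]
ee_rot: [[0.01, 0.296, 0.955], [-0.009, 0.955, -0.296], [-1.0, -0.006, 0.012]]
wrist_force: [0.1, -0.1, 0.1]
gripper_width: 1.0
```

Run:
```python
from h import *
from station import r
s=r.sense(); plan(s,[.4647,-.2255,.017],-17.04,6);print(s["wrist_force"])
```

```text
n 6 twist -0.02
[[0.0107,0.0007,0.0],[0.0107,0.0007,0.0],[0.0107,0.0007,0.0],[0.0107,0.0007,0.0],[0.0107,0.0007,0.0],[0.0107,0.0007,0.0]]
tilt [ 0.0096 -0.0093 -0.9999] yaw -17.19 pos [ 0.4635 -0.2294  0.0814]
[ 0.12125812 -0.07115395  0.06632239]
```

>>> {"op": "apply_moves", "data": {"xyz": [[0.015, 0.002, 0], [0.015, 0.002, 0], [0.015, 0.001, 0], [0.012, 0, 0], [0.007, 0, 0], [0, 0, 0], [0, 0, 0]], "twist": [0, 0, 0, 0, 0, 0, 0], "claw": [1, 1, 1, 1, 1, 1, 1]}}

```text
time_s: 3.65
tcp_pos: [0.4705, -0.2269, 0.0206]
ee_rot: [[0.021, 0.295, 0.955], [-0.012, 0.955, -0.295], [-1.0, -0.005, 0.024]]
wrist_force: [-0.9, -0.1, 0.4]
gripper_width: 0.998
```

Run:
```python
from h import *
from station import r
s=r.sense(); plan(s,[.4647,-.2255,.017],-17.04,1);print(s["wrist_force"])
```

```text
n 1 twist -0.11
[[0.0036,-0.0003,-0.0059]]
tilt [ 0.0213 -0.0122 -0.9997] yaw -17.15 pos [ 0.4705 -0.2269  0.0206]
[-0.94025589 -0.12064228  0.38071286]
```

>>> {"op": "apply_moves", "data": {"xyz": [[0.003, 0, -0.003], [0, 0, 0], [0, 0, 0], [0, 0, 0], [0, 0, 0], [0, 0, 0], [0, 0, 0], [0, 0, 0]], "twist": [0, 0, 0, 0, 0, 0, 0, 0], "claw": [1, 0, 0, 0, 0, 0, 0, 0]}}

```text
time_s: 4.45
tcp_pos: [0.4689, -0.2263, 0.0197]
ee_rot: [[0.026, 0.295, 0.955], [-0.013, 0.956, -0.295], [-1.0, -0.005, 0.029]]
wrist_force: [-0.4, 0.0, 0.6]
gripper_width: 0.453
```

>>> {"op": "apply_moves", "data": {"xyz": [[0.002, 0, 0], [0, 0, 0], [0, 0, 0], [0, 0, 0], [0, 0, 0], [0, 0, 0], [0, 0, 0]], "twist": [0, 0, 0, 0, 0, 0, 0], "claw": [0, 0, 0, 0, 0, 0, 0]}}

```text
time_s: 5.15
tcp_pos: [0.4689, -0.2261, 0.0174]
ee_rot: [[0.026, 0.294, 0.955], [-0.013, 0.956, -0.294], [-1.0, -0.005, 0.028]]
wrist_force: [-0.4, 0.9, 0.5]
gripper_width: 0.156
```

Run:
```python
from h import *
from station import r,imaging
s=r.sense(); print(s["gripper_width"],s["wrist_force"],s["moment"]);plan(s,[.469,-.2255,.07],-17.04,4)
p=imaging.capture("wrist"); cv2.imwrite("pics/w3.png",p["pixels"][:,:,::-1])
```

```text
0.15619336532537728 [-0.35722091  0.9023099   0.45524985] [0.12720447 0.02851984 0.07192519]
n 4 twist -0.02
[[-0.0132,0.0002,-0.0],[-0.0132,0.0002,-0.0],[-0.0132,0.0002,-0.0],[-0.0132,0.0002,-0.0]]
tilt [ 0.0257 -0.0129 -0.9996] yaw -17.1 pos [ 0.4689 -0.2261  0.0174]
```

View pics/w3.png

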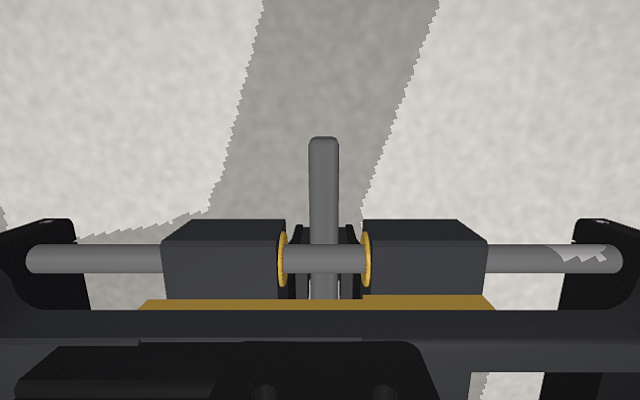

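>>> {"op": "apply_moves", "data": {"xyz": [[-0.01, 0, 0], [-0.015, 0, 0], [-0.015, 0, 0], [-0.01, 0, 0], [0, 0, 0]], "twist": [0, 0, 0, 0, 0], "claw": [0, 0, 0, 0, 0]}}

```text
time_s: 5.7
tcp_pos: [0.4627, -0.2248, 0.0679]
ee_rot: [[0.013, 0.297, 0.955], [-0.01, 0.955, -0.297], [-1.0, -0.006, 0.016]]
wrist_force: [-0.0, -0.6, -2.6]
gripper_width: 0.157
```

Run:
```python
from h import *
from station import r,imaging
s=r.sense(); print(s["gripper_width"],s["wrist_force"],s["moment"]);plan(s,[.385,.032,.07],0,10)
```

```text
0.15690871089466554 [-0.03500519 -0.60632871 -2.61651283] [ 0.03883269  0.19187179 -0.02129332]
n 10 twist -1.73
[[-0.0002,0.0222,-0.015],[-0.0002,0.0227,-0.0144],[-0.0002,0.0231,-0.0137],[-0.0002,0.0235,-0.013],[-0.0002,0.0239,-0.0123],[-0.0002,0.0242,-0.0115],[-0.0002,0.0246,-0.0108],[-0.0002,0.0249,-0.0101],[-0.0002,0.0252,-0.0093],[-0.0002,0.0254,-0.0085]]
tilt [ 0.0134 -0.0102 -0.9999] yaw -17.26 pos [ 0.4627 -0.2248  0.0679]
```

>>> {"op": "apply_moves", "data": {"xyz": [[-0.002, 0.022, -0.015], [-0.001, 0.0225, -0.0145], [0, 0.023, -0.0135], [0, 0.0235, -0.013], [0, 0.024, -0.0125], [0, 0.024, -0.0115], [0, 0.0245, -0.011], [0, 0.025, -0.01], [0, 0.02, -0.009], [0, 0.01, -0.004], [0, 0, 0]], "twist": [-1.7, -1.7, -1.7, -1.7, -1.7, -1.7, -1.7, -1.7, -1.7, -1.7, 0], "claw": [0, 0, 0, 0, 0, 0, 0, 0, 0, 0, 0]}}

```text
time_s: 6.8
tcp_pos: [0.3807, 0.0176, 0.0638]
ee_rot: [[0.003, -0.002, 1.0], [-0.012, 1.0, 0.002], [-1.0, -0.012, 0.003]]
wrist_force: [-1.5, 0.9, -2.6]
gripper_width: 0.154
```

Run:
```python
from h import *
from station import r,imaging
import pickle
d={}
for n in ["scene","top"]:
    p=imaging.capture(n);d[n]=p
pickle.dump(d,open("p1.pkl","wb"))
s=r.sense(); print(s["time_s"],s["gripper_width"],s["wrist_force"],s["moment"]);plan(s,[.385,.032,.07],0,1)
cv2.imwrite("pics/t1.png",cv2.resize(d["top"]["pixels"][100:300,180:400,::-1],None,fx=3,fy=3,interpolation=cv2.INTER_CUBIC))
cv2.imwrite("pics/s1.png",cv2.resize(d["scene"]["pixels"][140:320,260:460,::-1],None,fx=3.3,fy=3.3,interpolation=cv2.INTER_CUBIC))
```

```text
6.9 0.15588103781763382 [ 0.34164299 -0.4239217  -3.11898289] [-0.05778218  0.25799214 -0.00563077]
n 1 twist -0.05
[[-0.0061,0.0152,0.004]]
tilt [ 0.0028 -0.0116 -0.9999] yaw -0.05 pos [0.381  0.0168 0.0639]
```

View pics/t1.png

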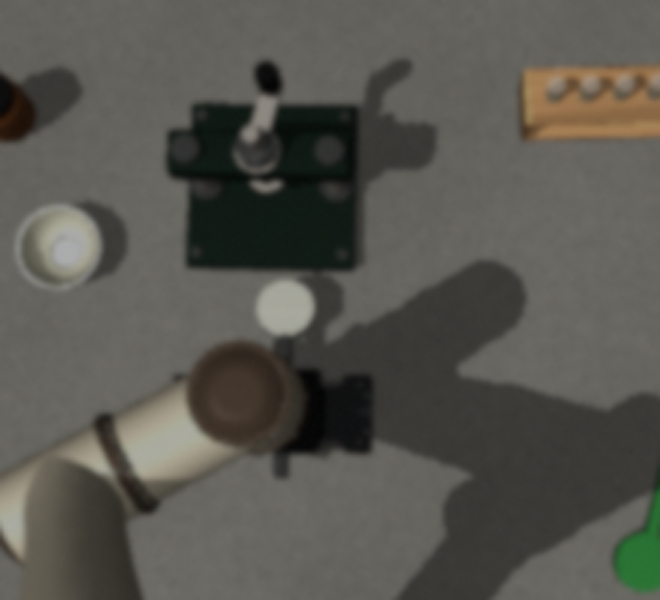

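View pics/s1.png

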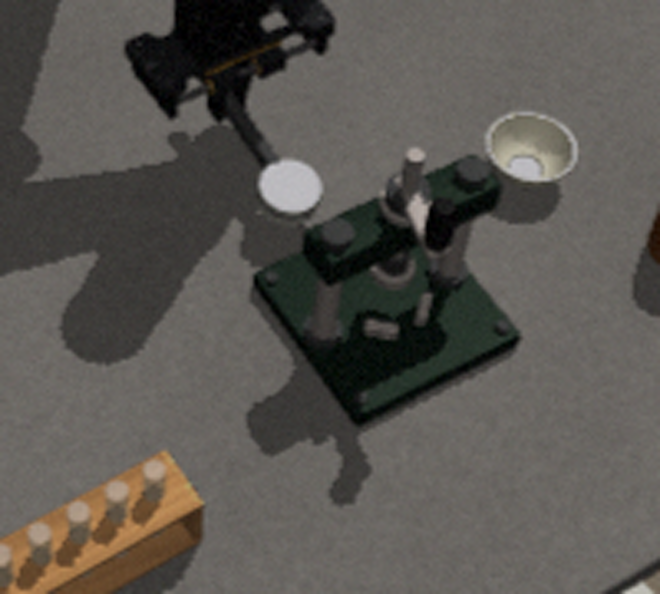

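```bash
cat > fit.py <<'E'
from h import *
import pickle
from scipy.optimize import least_squares
d=pickle.load(open("p0.pkl","rb"))
q0=pickle.load(open("press.pkl","rb"))
def edgepts(p,q,A,Bp,n=25,half=5,inside=None):
    """sample along edge A-B (press frame), find strongest gradient along the normal"""
    g=cv2.GaussianBlur(p["pixels"].astype(np.float32).sum(2),(0,0),.8)
    a,b=proj(p,T(*q,[A,Bp])); t=(b-a)/np.linalg.norm(b-a); nrm=np.array([-t[1],t[0]])
    if (proj(p,T(*q,inside))[0]-a)@nrm>0: nrm=-nrm   # outward
    out=[]
    for f in np.linspace(.08,.92,n):
        c=a+f*(b-a); k=np.arange(-half,half+.01,.25)
        pts=(c+k[:,None]*nrm).astype(np.float32)
        v=cv2.remap(g,pts[:,0].reshape(1,-1),pts[:,1].reshape(1,-1),cv2.INTER_LINEAR)[0]
        dv=np.gradient(v,.25); i=dv.argmax()
        if dv[i]>25: out.append(k[i])
    return a,b,nrm,np.array(out)
B=.09
E={"front":([-B,B,.02],[-B,-B,.02]),"right":([-B,-B,.02],[-.04,-B,.02]),"left":([-B,B,.02],[-.04,B,.02]),"back":([B,-B,.02],[B,.0,.02])}
q=q0
use=[("top","front"),("top","right"),("top","left")]
for it in range(4):
    def f(x):
        rr=[]
        for (p,A,Bp,tgt) in obs:
            u=proj(p,T(*x,[A,Bp])); rr+=[(u[0]-tgt[0])@tgt[2],(u[1]-tgt[1])@tgt[2]]
        return rr
    obs=[]
    for n,e in use:
        p=d[n];A,Bp=E[e]; a,b,nr,k=edgepts(p,q,A,Bp,inside=[0,0,.02])
        m=np.median(k); obs.append((p,A,Bp,(a+m*nr,b+m*nr,nr)))
        print(n,e,len(k),round(m,2),np.round(np.percentile(k,[20,80]),2))
    q=least_squares(f,q).x; print(q[:2],np.degrees(q[2]))
pickle.dump(q,open("press2.pkl","wb"))
E
python3 fit.py
python3 - <<'E'
from h import *
import pickle
t=pickle.load(open("p1.pkl","rb"))["top"]
z=lambda u,v:(180+u/3-.33,100+v/3-.33)
b=[unproj(t,z(*c),.022)[:2] for c in [(195,252),(342,254),(344,115),(200,114)]]
print(np.round(b,4),np.mean(b,0))
print("axes yaw",[np.degrees(np.arctan2(*(b[i]-b[j])[::-1])) for i,j in((3,0),(2,1))], np.degrees(np.arctan2(-(b[0]-b[1])[0],(b[0]-b[1])[1])))
for h in(.165,.175): c=[unproj(t,z(*c),h)[:2] for c in [(185,150),(329,150)]];print(h,c,np.mean(c,0),np.linalg.norm(c[0]-c[1]))
E
```

```text
top front 25 0.25 [0.25 0.5 ]
top right 25 1.75 [1.75 2.  ]
top left 25 0.75 [0.75 1.  ]
[0.63154967 0.0332129 ] 0.22971965484326873
top front 25 0.0 [0.   0.25]
top right 25 1.25 [1.25 1.5 ]
top left 25 1.25 [1.2 1.5]
[0.6315497  0.03320661] 0.22971443774980285
top front 25 0.0 [0.   0.25]
top right 25 1.25 [1.25 1.5 ]
top left 25 1.25 [1.2 1.5]
[0.63154972 0.03320032] 0.22970949748982125
top front 25 0.0 [0.   0.25]
top right 25 1.25 [1.25 1.5 ]
top left 25 1.25 [1.25 1.5 ]
[0.63154975 0.03319402] 0.2297043131623129
[[ 0.5594  0.1166]
 [ 0.5578 -0.0397]
 [ 0.7097 -0.0402]
 [ 0.7105  0.1151]] [0.63435207 0.03792806]
axes yaw [np.float64(-0.5890064044842264), np.float64(-0.20161009721876264)] -0.5882186110987401
0.165 [array([0.63473729, 0.10730038]), array([ 0.63510364, -0.03283608])] [0.63492046 0.03723215] 0.14013694241613697
0.175 [array([0.63222908, 0.10569853]), array([ 0.63259276, -0.03341519])] [0.63241092 0.03614167] 0.1391141908398827
```

```bash
cat > ov.py <<'E'
from h import *
import pickle,sys
d=pickle.load(open("p1.pkl","rb"))
q=[float(sys.argv[1]),float(sys.argv[2]),np.radians(float(sys.argv[3]))]
for n,(a,b,w,h) in {"top":(232,118,80,75),"scene":(330,182,92,90)}.items():
    p=d[n];k=8 if n=="top" else 6.6
    M=np.array([[k,0,(k-1)/2-k*a],[0,k,(k-1)/2-k*b]])
    im=cv2.warpAffine(p["pixels"][:,:,::-1],M,(int(w*k),int(h*k)),flags=cv2.INTER_LINEAR)
    im=np.clip(im.astype(float)*1.8+15,0,255).astype(np.uint8)
    def line(P,c,cl=True):
        u=proj(p,T(*q,P))@M[:,:2].T+M[:,2]; cv2.polylines(im,[np.int32(np.round(u))],cl,c,1)
    circ=lambda r,z,x=0,y=0:[[x+r*np.cos(t),y+r*np.sin(t),z] for t in np.linspace(0,6.28,40)]
    B=.09
    line([[-B,B,.02],[-B,-B,.02],[B,-B,.02],[B,B,.02]],(0,0,255))
    for z in(.165,): line([[-.0225,.09,z],[-.0225,-.09,z],[.0225,-.09,z],[.0225,.09,z]],(0,255,255))
    line(circ(.008,.24),(255,0,255))
    for y in(.07,-.07): line(circ(.011,.02,0,y),(255,255,0))
    cv2.imwrite(f"pics/ov_{n}{sys.argv[4]}.png",im)
E
python3 ov.py .6345 .0365 -0.3 a
```

```text
(no output)
```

View pics/ov_topa.png

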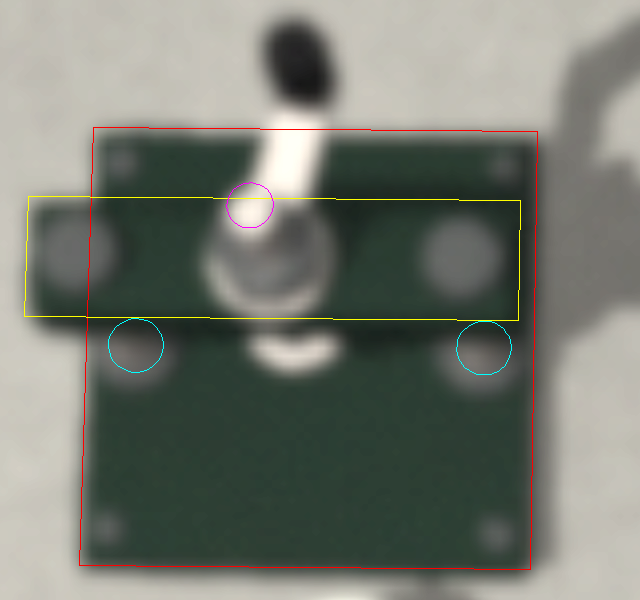

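View pics/ov_scenea.png

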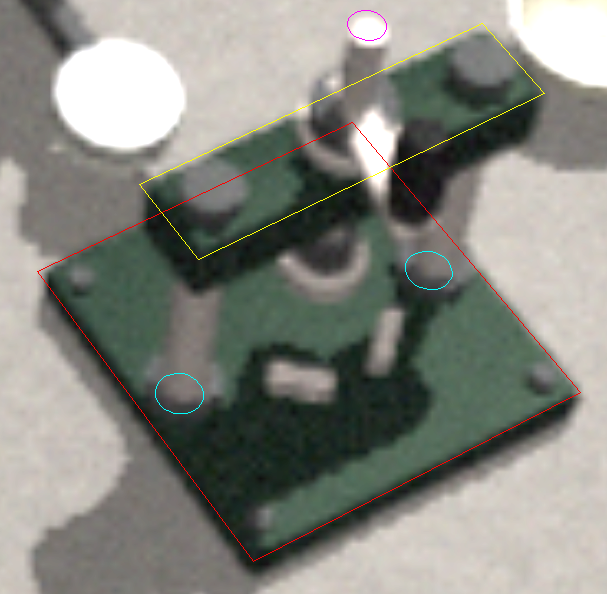

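```bash
python3 - <<'E'
from h import *
import pickle
d=pickle.load(open("p1.pkl","rb"))
for n,c in [("top",(275,202)),("scene",(348,196))]:
    p=d[n]; g=p["pixels"].astype(int); m=(g.min(2)>120).astype(np.uint8)
    nn,l,st,ce=cv2.connectedComponentsWithStats(m)
    i=l[c[1],c[0]]; print(n,i,st[i],ce[i],unproj(p,ce[i],.0725))
E
python3 ov.py .633 .035 -0.1 b
```

```text
top 6 [265 193  19  18 273] [274.18315018 201.94139194] [0.49398665 0.01698996 0.0725    ]
scene 21 [338 188  20  16 243] [347.68312757 195.77366255] [0.50732233 0.01221374 0.0725    ]
```

View pics/ov_topb.png

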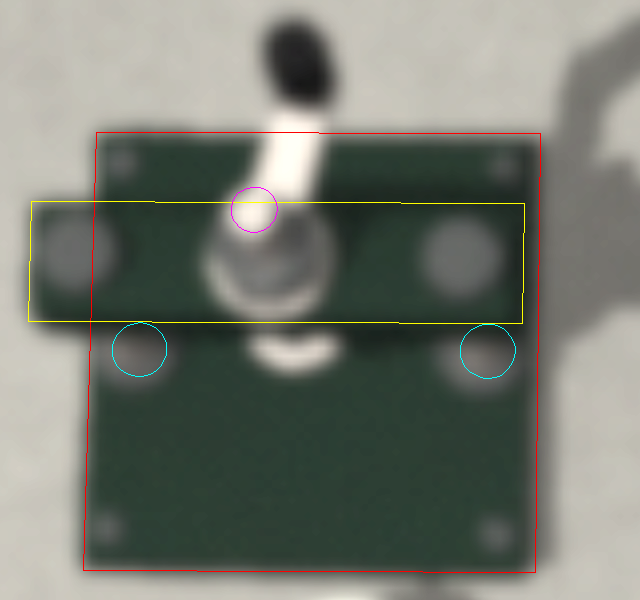

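View pics/ov_sceneb.png

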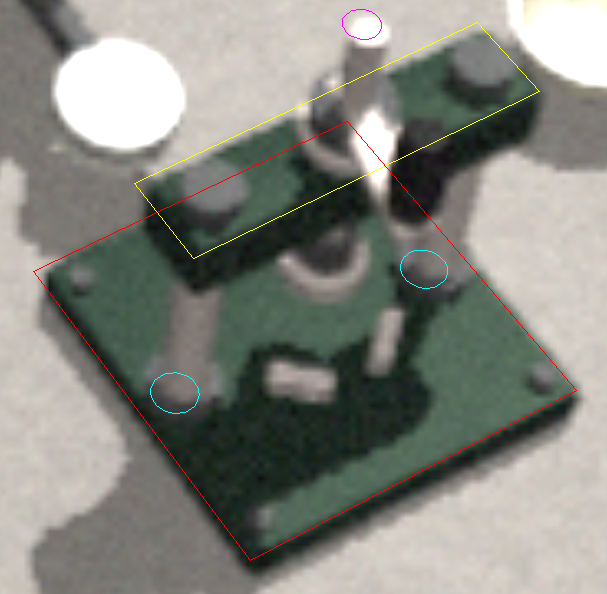

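Run:
```python
from h import *
import pickle
d=pickle.load(open("p1.pkl","rb"))
for z in(.0725,.065,.06,.055,.05):print(z,unproj(d["top"],(274.18,201.94),z)[:2],unproj(d["scene"],(347.68,195.77),z)[:2])
from station import r,imaging
p=imaging.capture("wrist"); cv2.imwrite("pics/w4.png",p["pixels"][:,:,::-1])
```

```text
0.0725 [0.49399092 0.01699969] [0.50730533 0.01221325]
0.065 [0.49503143 0.01766209] [0.5025053  0.01595331]
0.06 [0.49572511 0.01810369] [0.49930529 0.01844669]
0.055 [0.49641878 0.01854529] [0.49610527 0.02094007]
0.05 [0.49711246 0.01898688] [0.49290525 0.02343344]
```

View pics/w4.png

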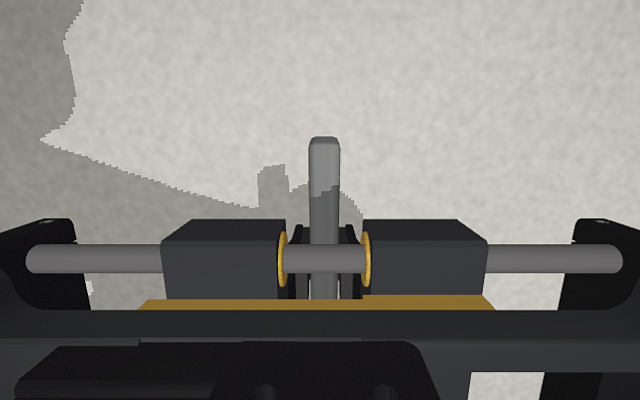

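>>> {"op": "apply_moves", "data": {"xyz": [[-0.01, 0.006, 0], [-0.01, 0.006, 0.005], [-0.005, 0.005, 0.01], [0, 0.002, 0.015], [0, 0, 0.015], [0, 0, 0.013], [0, 0, 0.008], [0, 0, 0]], "twist": [0, 0, 0, 0, 0, 0, 0, 0], "claw": [0, 0, 0, 0, 0, 0, 0, 0]}}

```text
time_s: 7.75
tcp_pos: [0.4518, 0.0311, 0.0878]
ee_rot: [[-0.0, 0.014, 1.0], [-0.013, 1.0, -0.014], [-1.0, -0.013, 0.0]]
wrist_force: [-0.2, -0.4, -2.9]
gripper_width: 0.158
```

```bash
python3 - <<'E'
from h import *
from station import r,imaging
import pickle
d={}
for n in ["scene","top"]:
    p=imaging.capture(n);d[n]=p
pickle.dump(d,open("p1.pkl","wb"))
s=r.sense(); print(s["time_s"],s["gripper_width"],s["wrist_force"],s["moment"]);plan(s,[.457,.034,.037],0,1)
E
python3 ov.py .6315 .0335 0.1 c
```

```text
7.85 0.15479179609622873 [-0.04773906  0.43718772 -3.07152705] [ 0.01102476  0.28430088 -0.019223  ]
n 1 twist -0.81
[[0.0507,0.0032,0.0068]]
tilt [-0.0019 -0.0132 -0.9999] yaw -0.81 pos [0.4501 0.0309 0.0877]
```

View pics/ov_topc.png

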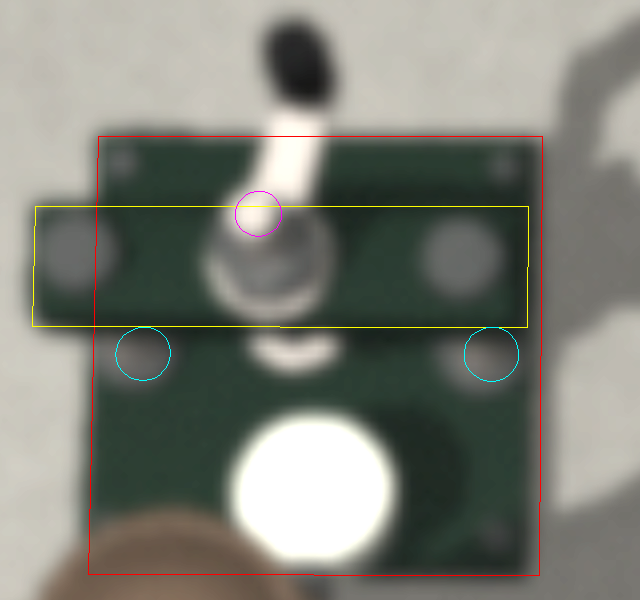

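View pics/ov_scenec.png

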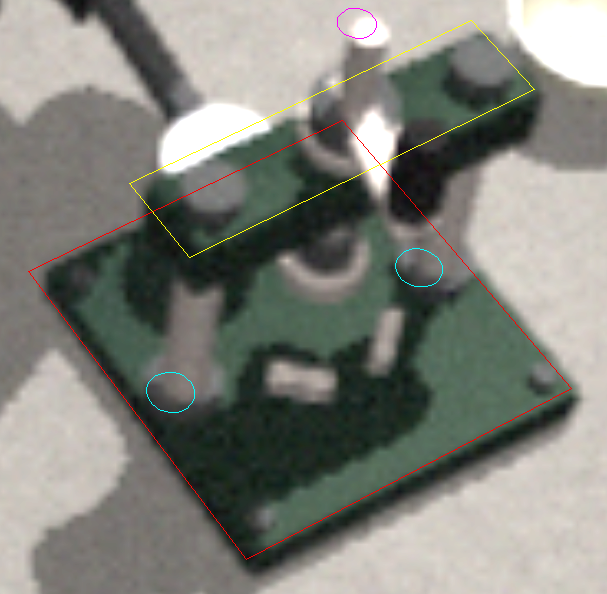

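>>> {"op": "apply_moves", "data": {"xyz": [[0.008, 0.001, 0], [0.008, 0.001, 0], [0.008, 0.001, 0], [0.006, 0.0005, 0], [0.005, 0, 0], [0.004, 0, 0], [0.003, 0, 0]], "twist": [-0.2, -0.2, -0.1, 0, 0, 0, 0], "claw": [0, 0, 0, 0, 0, 0, 0]}}

```text
time_s: 8.55
tcp_pos: [0.4462, 0.0331, 0.0425]
ee_rot: [[-0.006, 0.004, 1.0], [-0.014, 1.0, -0.004], [-1.0, -0.014, -0.006]]
wrist_force: [-3.7, 0.9, 2.5]
gripper_width: 0.161
```

>>> {"op": "apply_moves", "data": {"xyz": [[0.002, 0.0005, 0], [0.002, 0.0005, 0], [0.002, 0, 0], [0.001, 0, 0]], "twist": [0, 0, 0, 0], "claw": [0, 0, 0, 0]}}

```text
time_s: 8.95
tcp_pos: [0.4458, 0.0336, 0.0352]
ee_rot: [[-0.006, 0.005, 1.0], [-0.015, 1.0, -0.005], [-1.0, -0.015, -0.006]]
wrist_force: [-4.9, -1.8, 4.4]
gripper_width: 0.158
```

```bash
python3 - <<'E'
from h import *
from station import r,imaging
import pickle
d={}
for n in ["scene","top"]:
    p=imaging.capture(n);d[n]=p
pickle.dump(d,open("p1.pkl","wb"))
s=r.sense(); print(s["time_s"],s["gripper_width"],s["wrist_force"],s["moment"]);plan(s,[.517,.0345,.0375],0,1)
E
python3 ov.py .633 .0352 -0.2 d
```

```text
9.05 0.15954336159064839 [-4.76804312 -0.3923518   4.04532706] [-0.15623442  0.84636515 -0.03283493]
n 1 twist -0.3
[[-0.0023,0.0013,0.0712]]
tilt [-0.0065 -0.015  -0.9999] yaw -0.3 pos [0.4458 0.0336 0.0352]
```

View pics/ov_scened.png

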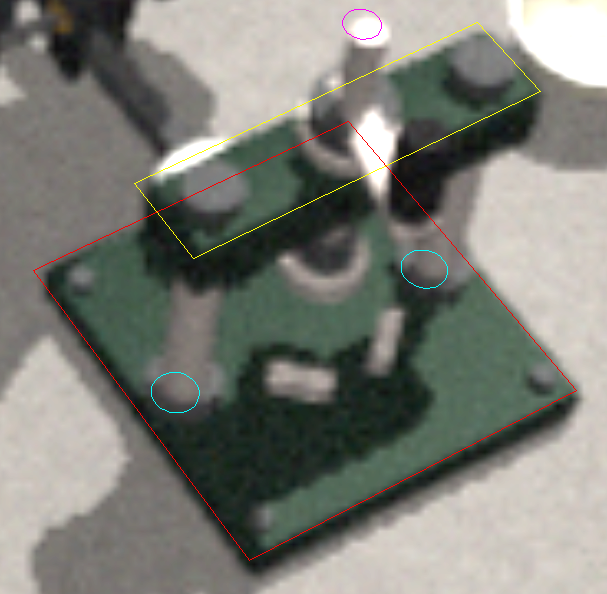

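>>> {"op": "apply_moves", "data": {"xyz": [[0, 0.0005, 0.006], [0, 0.0005, 0.006], [0, 0, 0.006], [0, 0, 0.006], [0, 0, 0.006], [0, 0, 0.006], [0, 0, 0.006], [0, 0, 0.006]], "twist": [-0.1, -0.1, 0, 0, 0, 0, 0, 0], "claw": [0, 0, 0, 0, 0, 0, 0, 0]}}

```text
time_s: 9.85
tcp_pos: [0.4934, 0.0344, 0.0357]
ee_rot: [[-0.012, -0.001, 1.0], [-0.016, 1.0, 0.001], [-1.0, -0.016, -0.012]]
wrist_force: [-4.5, -0.1, 4.7]
gripper_width: 0.156
```

>>> {"op": "apply_moves", "data": {"xyz": [[0, 0, 0.004], [0, 0, 0.004], [0, 0, 0.003], [0, 0, 0.002]], "twist": [0, 0, 0, 0], "claw": [0, 0, 0, 0]}}

```text
time_s: 10.25
tcp_pos: [0.5076, 0.0346, 0.0358]
ee_rot: [[-0.012, -0.002, 1.0], [-0.016, 1.0, 0.002], [-1.0, -0.016, -0.012]]
wrist_force: [-5.4, 0.0, 3.9]
gripper_width: 0.16
```

>>> {"op": "apply_moves", "data": {"xyz": [[0, 0, 0.003], [0, 0, 0.003], [0, 0, 0.002]], "twist": [0, 0, 0], "claw": [0, 0, 0]}}

```text
time_s: 10.55
tcp_pos: [0.5155, 0.0346, 0.0358]
ee_rot: [[-0.013, -0.002, 1.0], [-0.017, 1.0, 0.002], [-1.0, -0.017, -0.013]]
wrist_force: [-5.7, -0.6, 3.5]
gripper_width: 0.159
```

>>> {"op": "apply_moves", "data": {"xyz": [[0, 0, 0.002], [0, 0, 0.002]], "twist": [0, 0], "claw": [0, 0]}}

```text
time_s: 10.75
tcp_pos: [0.517, 0.034, 0.0352]
ee_rot: [[-0.019, -0.002, 1.0], [-0.018, 1.0, 0.001], [-1.0, -0.018, -0.019]]
wrist_force: [-9.5, 1.2, 6.0]
gripper_width: 0.16
```

```bash
python3 - <<'E'
from h import *
from station import r,imaging
import pickle
d={}
for n in ["scene","top"]:
    p=imaging.capture(n);d[n]=p
pickle.dump(d,open("p1.pkl","wb"))
s=r.sense(); print(s["time_s"],s["gripper_width"],s["wrist_force"],s["moment"],s["tcp_pos"])
E
python3 ov.py .633 .0352 -0.2 e
```

```text
10.85 0.1591806734427582 [-7.63139088  1.38485809  5.05043171] [0.47695921 2.05055907 0.06341983] [0.51696878 0.03404806 0.03516485]
```

View pics/ov_scenee.png

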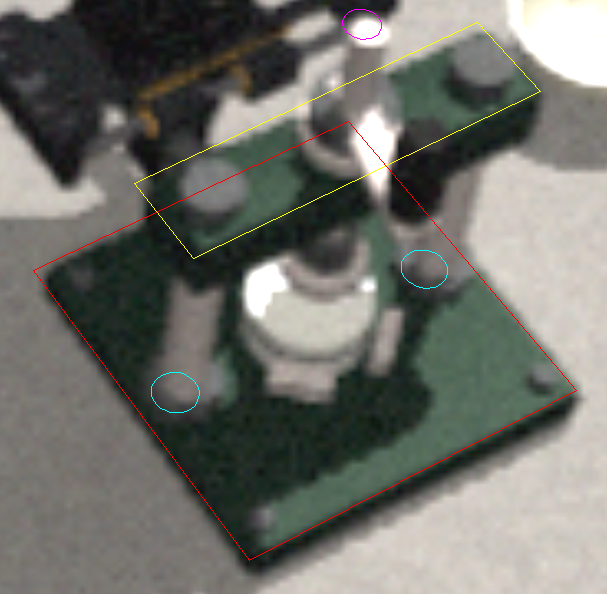

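View pics/ov_tope.png

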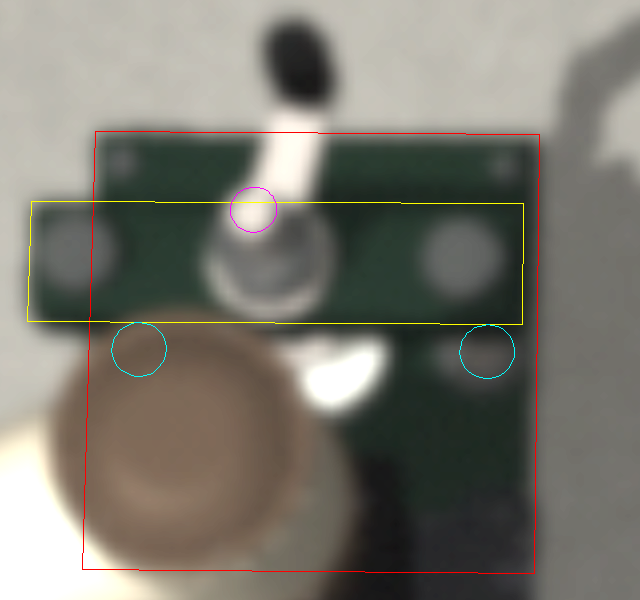

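>>> {"op": "apply_moves", "data": {"xyz": [[0, 0, 0.003], [0, 0, 0.003], [0, 0, 0.003]], "twist": [0, 0, 0], "claw": [0, 0, 0]}}

```text
time_s: 11.15
tcp_pos: [0.5173, 0.0329, 0.0332]
ee_rot: [[-0.038, -0.002, 0.999], [-0.021, 1.0, 0.001], [-0.999, -0.021, -0.038]]
wrist_force: [-9.8, 2.7, 6.0]
gripper_width: 0.157
```

>>> {"op": "apply_moves", "data": {"xyz": [[0, 0, 0], [0, 0, 0], [0, 0, 0], [0, 0, 0], [-0.001, 0, 0], [0, 0, 0]], "twist": [0, 0, 0, 0, 0, 0], "claw": [0.5, 0.5, 0.5, 0.5, 0.5, 0.5]}}

```text
time_s: 11.75
tcp_pos: [0.5233, 0.0347, 0.0345]
ee_rot: [[-0.026, -0.003, 1.0], [-0.018, 1.0, 0.003], [-0.999, -0.018, -0.026]]
wrist_force: [0.1, -0.1, 0.2]
gripper_width: 0.489
```

```bash
python3 - <<'E'
from h import *
from station import r,imaging
import pickle
d={}
for n in ["scene","top"]:
    p=imaging.capture(n);d[n]=p
pickle.dump(d,open("p1.pkl","wb"))
p=imaging.capture("wrist"); cv2.imwrite("pics/w5.png",p["pixels"][:,:,::-1]);pickle.dump(p,open("w5.pkl","wb"))
s=r.sense(); print(s["time_s"],s["gripper_width"],s["wrist_force"],s["moment"],s["tcp_pos"],s["ee_rot"])
E
python3 ov.py .633 .0352 -0.2 f
```

```text
11.9 0.4963658240575793 [-0.51378595  0.47565647 -0.49924733] [ 0.01422823 -0.06321911  0.01177302] [0.52286575 0.03464037 0.03439144] [[-0.02665499 -0.00332688  0.99963916]
 [-0.01850679  0.99982472  0.00283402]
 [-0.99947337 -0.01842457 -0.02671189]]
```

View pics/ov_scenef.png

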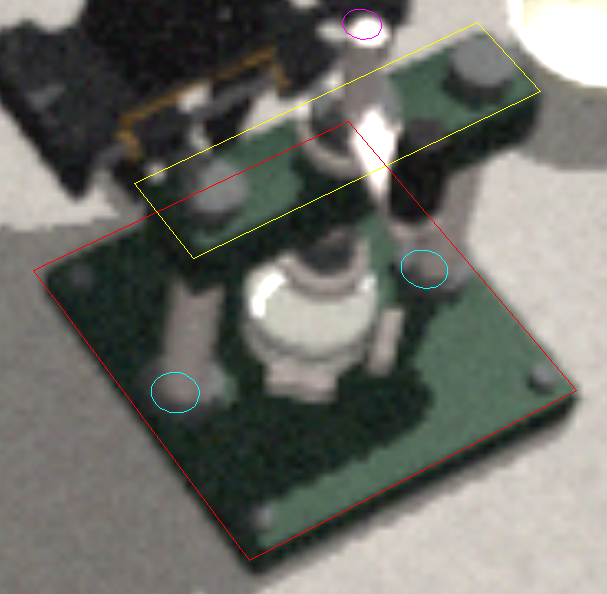

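View pics/w5.png

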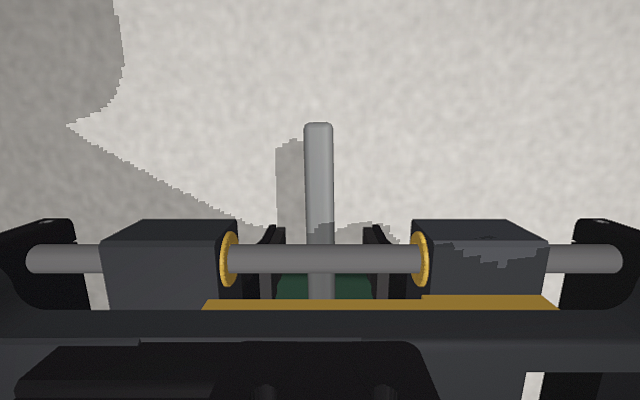

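Run:
```python
from h import *
import pickle
p=pickle.load(open("w5.pkl","rb"))
e=unproj(p,(318.5,124),.048);print(e, unproj(p,(320,215),.048))
# project disc home prediction in scene to compare
d=pickle.load(open("p1.pkl","rb"))["scene"]
g=d["pixels"].astype(int)
for q in [(.633,.0352,-.0035),(.6345,.0365,-.005)]:
    k=6.6; a,b=330,182
    cc=proj(d,T(*q,[[.03*np.cos(t),.03*np.sin(t),.046] for t in np.linspace(0,6.28,9)]))
    print(np.round((cc-[a,b]+.5)*k-.5).astype(int).tolist())
    u=[np.cos(0),np.sin(0)]
```

```text
[0.45777475 0.03177597 0.048     ] [0.49840426 0.03244008 0.048     ]
[[346, 344], [373, 311], [361, 271], [319, 246], [271, 251], [243, 283], [253, 324], [296, 349], [345, 344]]
[[350, 345], [377, 313], [366, 272], [324, 247], [275, 252], [247, 284], [257, 325], [300, 351], [350, 346]]
```

>>> {"op": "apply_moves", "data": {"xyz": [[-0.02, 0, 0], [-0.025, 0, 0], [-0.015, 0, -0.02], [0, 0, -0.03], [0, 0, -0.03], [0, -0.001, -0.02], [0, -0.001, -0.008], [0, 0, 0]], "twist": [0, 0, 0, 0, 0, 0, 0, 0], "claw": [0.5, 0.5, 0, 0, 0, 0, 0, 0]}}

```text
time_s: 12.7
tcp_pos: [0.4138, 0.0332, 0.0995]
ee_rot: [[-0.025, -0.003, 1.0], [-0.018, 1.0, 0.002], [-1.0, -0.018, -0.025]]
wrist_force: [1.0, -0.8, 0.8]
gripper_width: 0.056
```

Run:
```python
from h import *
from station import r,imaging
p=imaging.capture("wrist"); cv2.imwrite("pics/w6.png",p["pixels"][:,:,::-1])
s=r.sense(); print(s["time_s"],s["gripper_width"],s["wrist_force"]);plan(s,[.43,.032,.037],0,1)
for z in (.048,):print(z)
import pickle;pickle.dump(p,open("w6.pkl","wb"))
```

```text
12.75 0.028192916426321483 [-0.34072459 -0.52460091  0.46441167]
n 1 twist 0.13
[[0.0625,-0.0014,0.0155]]
tilt [-0.0245 -0.0178 -0.9995] yaw 0.13 pos [0.4145 0.0334 0.0995]
0.048
```

View pics/w6.png

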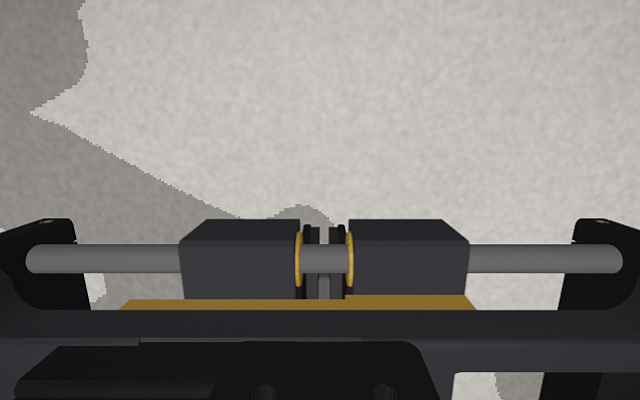

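>>> {"op": "apply_moves", "data": {"xyz": [[0.012, -0.0005, 0], [0.015, 0, 0], [0.015, 0, 0], [0.012, 0, 0], [0.007, 0, 0.003], [0, 0, 0.004], [0, 0, 0.003]], "twist": [0, 0, 0, 0, 0, 0, 0], "claw": [0, 0, 0, 0, 0, 0, 0]}}

```text
time_s: 13.45
tcp_pos: [0.4339, 0.0344, 0.0366]
ee_rot: [[-0.016, -0.003, 1.0], [-0.016, 1.0, 0.003], [-1.0, -0.016, -0.016]]
wrist_force: [-0.9, 0.4, 0.6]
gripper_width: 0.0
```

>>> {"op": "apply_moves", "data": {"xyz": [[0, -0.001, 0.004], [0, -0.001, 0.004], [0, 0, 0.003], [0, 0, 0.002]], "twist": [0, 0, 0, 0], "claw": [0, 0, 0, 0]}}

```text
time_s: 13.85
tcp_pos: [0.4464, 0.0315, 0.0369]
ee_rot: [[-0.02, -0.002, 1.0], [-0.017, 1.0, 0.001], [-1.0, -0.017, -0.021]]
wrist_force: [-5.3, -0.3, 1.1]
gripper_width: 0.006
```

>>> {"op": "apply_moves", "data": {"xyz": [[0, 0, 0.003], [0, 0, 0.003], [0, 0, 0.003]], "twist": [0, 0, 0], "claw": [0, 0, 0]}}

```text
time_s: 14.15
tcp_pos: [0.4471, 0.0282, 0.0351]
ee_rot: [[-0.038, 0.002, 0.999], [-0.022, 1.0, -0.002], [-0.999, -0.022, -0.038]]
wrist_force: [-5.5, -0.1, 1.3]
gripper_width: 0.008
```

>>> {"op": "apply_moves", "data": {"xyz": [[0, 0, -0.01], [-0.01, 0, -0.01], [-0.03, 0, -0.005], [-0.045, 0, 0], [-0.045, 0, 0], [-0.045, 0, 0], [-0.045, 0, 0], [-0.03, 0, 0], [0, 0, 0]], "twist": [0, 0, 0, 0, 0, 0, 0, 0, 0], "claw": [0, 0, 0, 0.6, 0.6, 0.6, 0.6, 0.6, 0.6]}}

```text
time_s: 15.05
tcp_pos: [0.4309, 0.0347, 0.2991]
ee_rot: [[-0.018, -0.001, 1.0], [-0.017, 1.0, 0.0], [-1.0, -0.017, -0.018]]
wrist_force: [0.4, -0.8, 0.4]
gripper_width: 0.467
```

```bash
python3 - <<'E'
from h import *
from station import r,imaging
import pickle
d={}
for n in ["scene","top"]:
    p=imaging.capture(n);d[n]=p
    for x in imaging.regions_of("knob_grip",p)[:2]: print(n,x["p"],x["centre"],x["mask"].sum(), np.ptp(np.argwhere(x["mask"]),0))
pickle.dump(d,open("p1.pkl","wb"))
p=imaging.capture("wrist"); cv2.imwrite("pics/w7.png",p["pixels"][:,:,::-1]);pickle.dump(p,open("w7.pkl","wb"))
s=r.sense(); print(s["time_s"],s["gripper_width"],s["wrist_force"],s["tcp_pos"],s["ee_rot"][:,0])
E
python3 ov.py .634 .036 -0.2 g
```

```text
scene 0.76 [389.6, 202.8] 318 [25 21]
top 0.5 [268.7, 138.1] 254 [34 14]
15.3 0.5875872845392153 [-0.38788016 -0.13829028 -0.32886376] [0.42766765 0.03366876 0.29250014] [-0.03309707 -0.0215356  -0.9992201 ]
```

View pics/ov_sceneg.png

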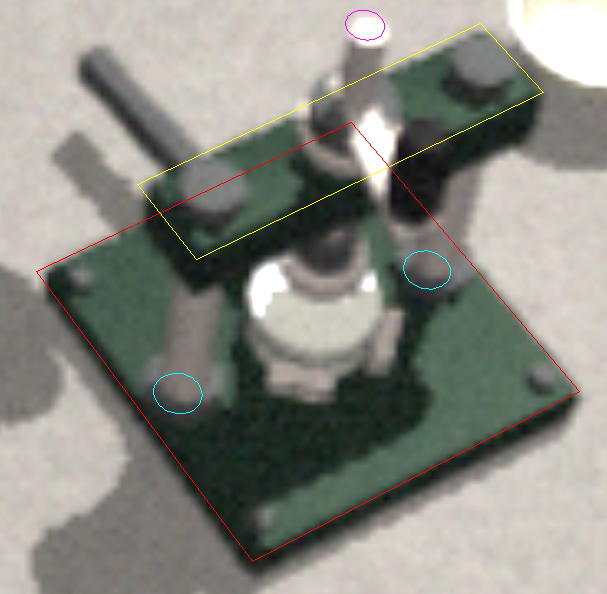

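View pics/ov_topg.png

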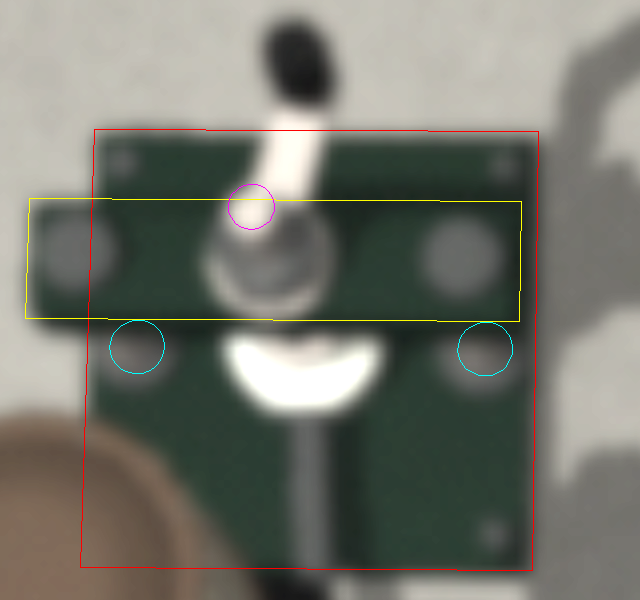

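View pics/w7.png

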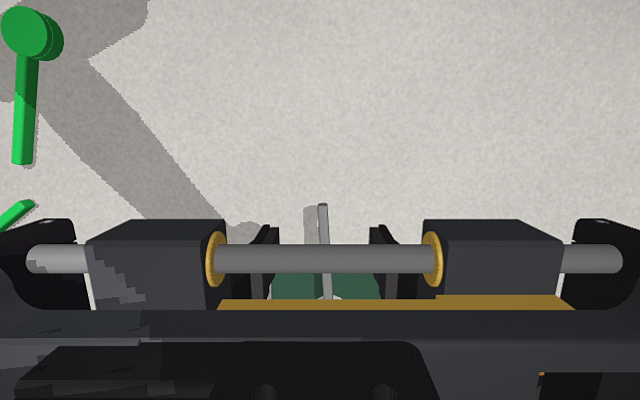

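Run:
```python
from h import *
import pickle
from scipy.optimize import least_squares
d=pickle.load(open("p1.pkl","rb")); t,s=d["top"],d["scene"]
z8=lambda u,v:((u-3.5)/8+232,(v-3.5)/8+118); z6=lambda u,v:((u-2.8)/6.6+330,(v-2.8)/6.6+182)
# knob top-cap centre & body bottom
print("top cap",unproj(t,z8(293,48),.24), "body mid",unproj(t,z8(299,64),.215))
print("scene cap",unproj(s,z6(426,132),.24),"mid",unproj(s,z6(418,170),.215),"low",unproj(s,z6(408,208),.19))
print("stem top",unproj(t,z8(248,206),.24),unproj(s,z6(367,27),.24))
for q in [(.633,.0352,-.003),(.6345,.0365,-.004)]:
    u=(proj(t,T(*q,[[0,0,.046]]))[0]); print("nest top z.046",(u-[232,118])*8+3.5)
for a in (0,.1,.2,.3):
    q=(.6337,.0358,-.003)
    K=lambda z:[.06*np.cos(-a),.06*np.sin(-a),z]
    print(a,np.round([(proj(t,T(*q,K(z)))[0]-[232,118])*8+3.5 for z in(.19,.24)]).tolist(),np.round([(proj(s,T(*q,K(z)))[0]-[330,182])*6.6+2.8 for z in (.19,.24)]).tolist())
```

```text
top cap [0.6905363  0.02251135 0.24      ] body mid [0.6923966  0.02287852 0.215     ]
scene cap [0.69195997 0.0244892  0.24      ] mid [0.6921082  0.02477692 0.215     ] low [0.69225569 0.0239325  0.19      ]
stem top [0.63409189 0.0370297  0.24      ] [0.63551563 0.03600611 0.24      ]
nest top z.046 [306.48554674 335.41170075]
nest top z.046 [303.26558837 331.68921977]
0 [[270.0, 81.0], [255.0, 39.0]] [[433.0, 199.0], [451.0, 124.0]]
0.1 [[287.0, 82.0], [273.0, 40.0]] [[421.0, 204.0], [439.0, 129.0]]
0.2 [[303.0, 84.0], [290.0, 43.0]] [[408.0, 209.0], [425.0, 134.0]]
0.3 [[319.0, 88.0], [306.0, 47.0]] [[394.0, 212.0], [411.0, 137.0]]
```

>>> {"op": "apply_moves", "data": {"xyz": [[-0.015, 0, 0.01], [-0.01, 0, 0.025], [0, -0.001, 0.03], [0, -0.001, 0.03], [0, -0.001, 0.03], [0, -0.001, 0.03], [0, -0.001, 0.03], [0, -0.001, 0.03], [0, -0.001, 0.025], [0, 0, 0.015], [0, 0, 0.005], [0, 0, 0]], "twist": [0, 0, 0, 0, 0, 0, 0, 0, 0, 0, 0, 0], "claw": [0.6, 0.6, 0.6, 0.6, 0.6, 0.6, 0.6, 0.6, 0.6, 0.6, 0.6, 0.6]}}

```text
time_s: 16.5
tcp_pos: [0.6927, 0.0252, 0.2786]
ee_rot: [[-0.075, -0.001, 0.997], [-0.033, 0.999, -0.001], [-0.997, -0.033, -0.075]]
wrist_force: [-0.6, -0.5, 0.1]
gripper_width: 0.599
```

Run:
```python
from h import *
from station import r,imaging
import pickle
p=imaging.capture("wrist"); cv2.imwrite("pics/w8.png",p["pixels"][:,:,::-1]);pickle.dump(p,open("w8.pkl","wb"))
s=r.sense(); print(s["time_s"],s["gripper_width"],s["wrist_force"]);plan(s,[.692,.0237,.215],0,1)
```

```text
16.55 0.5964084466224969 [-0.33737983  0.24850978 -0.69281232]
n 1 twist -0.07
[[0.0635,-0.0016,-0.0001]]
tilt [-0.0751 -0.0326 -0.9966] yaw -0.07 pos [0.6921 0.0253 0.2785]
```

View pics/w8.png

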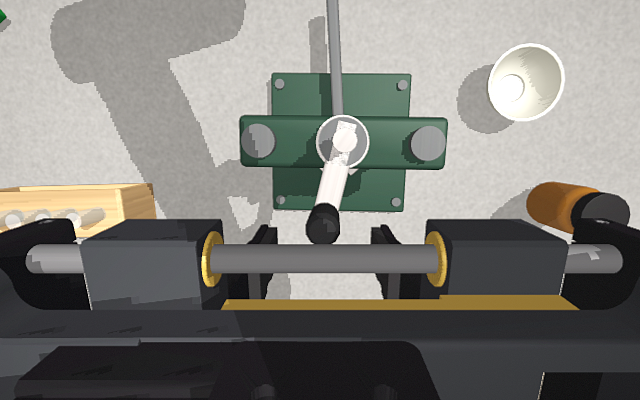

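>>> {"op": "apply_moves", "data": {"xyz": [[0.01, -0.0005, 0], [0.01, -0.0005, 0], [0.01, 0, 0], [0.008, 0, 0], [0, 0, 0]], "twist": [0, 0, 0, 0, 0], "claw": [0.6, 0.6, 0.6, 0.6, 0.6]}}

```text
time_s: 17.05
tcp_pos: [0.6859, 0.0231, 0.2382]
ee_rot: [[-0.076, -0.002, 0.997], [-0.032, 0.999, -0.0], [-0.997, -0.032, -0.076]]
wrist_force: [-0.3, 0.4, 0.6]
gripper_width: 0.6
```

Run:
```python
from h import *
from station import r,imaging
import pickle
p=imaging.capture("wrist"); cv2.imwrite("pics/w9.png",p["pixels"][:,:,::-1]);pickle.dump(p,open("w9.pkl","wb"))
s=r.sense(); print(s["time_s"],s["gripper_width"],s["wrist_force"]);plan(s,[.692,.0237,.213],0,1)
```

```text
17.1 0.6001381273021189 [-0.66037096 -0.15190045 -0.21618023]
n 1 twist -0.01
[[0.026,0.0006,0.0058]]
tilt [-0.0749 -0.0323 -0.9967] yaw -0.01 pos [0.6862 0.0231 0.239 ]
```

View pics/w9.png

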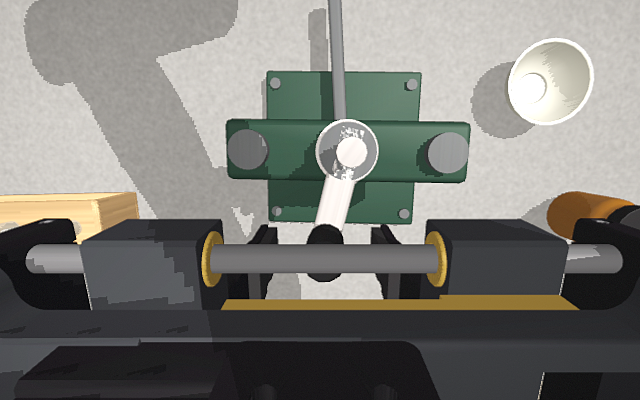

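>>> {"op": "apply_moves", "data": {"xyz": [[0.008, 0, 0.002], [0.008, 0, 0.002], [0.006, 0, 0.002], [0.004, 0, 0], [0, 0, 0], [0, 0, 0], [0, 0, 0], [0, 0, 0], [0, 0, 0]], "twist": [0, 0, 0, 0, 0, 0, 0, 0, 0], "claw": [0.6, 0.6, 0.6, 0.6, 0, 0, 0, 0, 0]}}

```text
time_s: 18.0
tcp_pos: [0.6917, 0.0229, 0.2116]
ee_rot: [[-0.072, -0.002, 0.997], [-0.031, 1.0, 0.0], [-0.997, -0.031, -0.072]]
wrist_force: [0.6, 0.2, -1.1]
gripper_width: 0.267
```

Run:
```python
from h import *
from station import r,imaging
import pickle
s=r.sense(); print(s["time_s"],s["gripper_width"],s["wrist_force"],s["moment"]);plan(s,[.692,.0237,.213],0,1)
# axis from wrist image w9: bed bolts / column caps / stem top
p=pickle.load(open("w9.pkl","rb"))
for n,uv,z in [("colL",(248,149),.172),("colR",(450,150),.172),("b1",(276,83),.022),("b2",(411,85),.022),("b3",(277,212),.022),("b4",(404,214),.022),("stem",(352,152),.24)]: print(n,np.round(unproj(p,uv,z),4))
```

```text
18.0 0.26694238875701576 [ 0.59000523  0.24652097 -1.12347755] [ 0.68124689 -0.23756978 -0.03058115]
n 1 twist 0.0
[[-0.0014,0.0008,0.0003]]
tilt [-0.0715 -0.0308 -0.997 ] yaw 0.0 pos [0.6917 0.0229 0.2116]
colL [ 0.6324 -0.0336  0.172 ]
colR [0.6328 0.1081 0.172 ]
b1 [ 0.5578 -0.0399  0.022 ]
b2 [0.5607 0.1147 0.022 ]
b3 [ 0.7097 -0.0423  0.022 ]
b4 [0.7109 0.1135 0.022 ]
stem [0.6335 0.0361 0.24  ]
```

```bash
cat > wind.py <<'E'
from h import *
from station import r
import sys,json
A=np.array([.6337,.0364]); RAD=.06
d=float(sys.argv[1])/1000; n=int(sys.argv[2]); adv=float(sys.argv[3]) if len(sys.argv)>3 else d*1000*.6  # expected mm per row
s=r.sense(); R=np.array(s["ee_rot"]); p=np.array(s["tcp_pos"])-.005*R[:,0]
v=p[:2]-A; phi=np.arctan2(-v[1],v[0]); rr=np.linalg.norm(v)
F=np.array(s["wrist_force"]); t=np.array([-np.sin(phi),-np.cos(phi)]); ra=v/rr
rec=dict(t=s["time_s"],phi=float(np.degrees(phi)%360),r=rr*1000,Ft=float(F[:2]@t),Fr=float(F[:2]@ra),Fz=float(F[2]),z=float(p[2]),tx=R[:2,0].tolist(),M=np.round(s["moment"],2).tolist(),w=s["gripper_width"])
open("log.jsonl","a").write(json.dumps({**rec,"F":F.tolist(),"eff":np.array(s["effort"]).tolist()})+"\n")
print({k:(np.round(x,3).tolist() if not isinstance(x,list) else np.round(x,3).tolist()) for k,x in rec.items()})
rows=[]; ph=phi
zc=np.clip(.2166-p[2],-.002,.002); rc=np.clip(RAD-rr,-.002,.002)
for i in range(n):
    pm=ph+np.radians(0)+ (adv/1000)/RAD/2
    tt=np.array([-np.sin(pm),-np.cos(pm)]); rad=np.array([np.cos(pm),-np.sin(pm)])
    w=np.r_[tt*d+rad*(rc if i<2 else 0)*.5, zc*.5 if i<2 else 0]
    rows.append([round(float(x),4) for x in R.T@w]); ph+=(adv/1000)/RAD
print(str(rows).replace(" ",""))
E
python3 wind.py 6 3
```

```text
{'t': 18.0, 'phi': 12.921, 'r': 59.856, 'Ft': -0.372, 'Fr': 0.52, 'Fz': -1.123, 'z': 0.217, 'tx': [-0.072, -0.031], 'M': [0.68, -0.24, -0.03], 'w': 0.267}
[[0.0003,-0.0058,-0.0014],[0.0003,-0.0057,-0.0018],[0.0003,-0.0056,-0.0022]]
```

>>> {"op": "apply_moves", "data": {"xyz": [[0.0003, -0.0058, -0.0014], [0.0003, -0.0057, -0.0018], [0.0003, -0.0056, -0.0022]], "twist": [0, 0, 0], "claw": [0, 0, 0]}}

```text
time_s: 18.3
tcp_pos: [0.6897, 0.0162, 0.2116]
ee_rot: [[-0.059, -0.006, 0.998], [-0.014, 1.0, 0.006], [-0.998, -0.014, -0.059]]
wrist_force: [2.9, 9.0, -1.1]
gripper_width: 0.266
```

```bash
python3 wind.py 8 4
```

```text
{'t': 18.3, 'phi': 19.655, 'r': 59.767, 'Ft': -9.441, 'Fr': -0.246, 'Fz': -1.051, 'z': 0.217, 'tx': [-0.059, -0.014], 'M': [2.61, -0.84, -0.12], 'w': 0.266}
[[0.0003,-0.0074,-0.0029],[0.0003,-0.0072,-0.0035],[0.0003,-0.0068,-0.0042],[0.0004,-0.0065,-0.0047]]
```

>>> {"op": "apply_moves", "data": {"xyz": [[0.0003, -0.0084, -0.0033], [0.0003, -0.0081, -0.004], [0.0003, -0.0077, -0.0047], [0.0003, -0.0072, -0.0053], [0.0003, -0.0067, -0.006], [0.0003, -0.0062, -0.0065]], "twist": [0, 0, 0, 0, 0, 0], "claw": [0, 0, 0, 0, 0, 0]}}

```text
time_s: 18.9
tcp_pos: [0.6732, -0.0081, 0.2115]
ee_rot: [[-0.019, -0.018, 1.0], [0.015, 1.0, 0.018], [-1.0, 0.015, -0.019]]
wrist_force: [7.3, 7.6, -2.4]
gripper_width: 0.27
```

```bash
python3 wind.py 9 6
```

```text
{'t': 18.9, 'phi': 48.413, 'r': 59.597, 'Ft': -10.464, 'Fr': -0.834, 'Fz': -2.391, 'z': 0.216, 'tx': [-0.019, 0.015], 'M': [1.68, -1.73, -0.1], 'w': 0.27}
[[-0.0,-0.0057,-0.007],[0.0,-0.005,-0.0075],[0.0001,-0.0042,-0.008],[0.0001,-0.0034,-0.0083],[0.0001,-0.0027,-0.0086],[0.0001,-0.0019,-0.0088]]
```

>>> {"op": "apply_moves", "data": {"xyz": [[0, -0.0057, -0.007], [0, -0.005, -0.0075], [0, -0.0042, -0.008], [0, -0.0034, -0.0083], [0, -0.0027, -0.0086], [0, -0.0019, -0.0088]], "twist": [0, 0, 0, 0, 0, 0], "claw": [0, 0, 0, 0, 0, 0]}}

```text
time_s: 19.5
tcp_pos: [0.6458, -0.022, 0.2116]
ee_rot: [[0.036, -0.026, 0.999], [0.029, 0.999, 0.025], [-0.999, 0.028, 0.037]]
wrist_force: [9.9, 1.5, -5.4]
gripper_width: 0.265
```

```bash
python3 wind.py 9 6
```

```text
{'t': 19.5, 'phi': 78.455, 'r': 59.753, 'Ft': -10.019, 'Fr': 0.54, 'Fz': -5.444, 'z': 0.217, 'tx': [0.036, 0.029], 'M': [-0.15, -2.49, -0.1], 'w': 0.265}
[[-0.0004,-0.0013,-0.0089],[-0.0003,-0.0005,-0.009],[-0.0003,0.0004,-0.009],[-0.0003,0.0013,-0.0089],[-0.0003,0.0021,-0.0088],[-0.0002,0.0028,-0.0085]]
```

>>> {"op": "apply_moves", "data": {"xyz": [[-0.0004, -0.0013, -0.0089], [-0.0003, -0.0005, -0.009], [-0.0003, 0.0004, -0.009], [-0.0003, 0.0013, -0.0089], [-0.0003, 0.0021, -0.0088], [-0.0002, 0.0028, -0.0085]], "twist": [0, 0, 0, 0, 0, 0], "claw": [0, 0, 0, 0, 0, 0]}}

```text
time_s: 20.1
tcp_pos: [0.6117, -0.0197, 0.2117]
ee_rot: [[0.085, -0.031, 0.996], [0.026, 0.999, 0.029], [-0.996, 0.024, 0.085]]
wrist_force: [8.9, -3.2, -5.1]
gripper_width: 0.271
```

```bash
python3 wind.py 9 6
```

```text
{'t': 20.1, 'phi': 111.741, 'r': 60.507, 'Ft': -9.488, 'Fr': -0.316, 'Fz': -5.095, 'z': 0.217, 'tx': [0.085, 0.026], 'M': [-1.35, -2.13, -0.16], 'w': 0.271}
[[-0.0005,0.0042,-0.008],[-0.0005,0.0049,-0.0075],[-0.0005,0.0053,-0.0072],[-0.0004,0.006,-0.0067],[-0.0004,0.0066,-0.0062],[-0.0003,0.0071,-0.0055]]
```

>>> {"op": "apply_moves", "data": {"xyz": [[-0.0005, 0.0042, -0.008], [-0.0005, 0.0049, -0.0075], [-0.0005, 0.0053, -0.0072], [-0.0004, 0.006, -0.0067], [-0.0004, 0.0066, -0.0062]], "twist": [0, 0, 0, 0, 0], "claw": [0, 0, 0, 0, 0]}}

```text
time_s: 20.6
tcp_pos: [0.5851, -0.0004, 0.2117]
ee_rot: [[0.108, -0.031, 0.994], [0.015, 0.999, 0.03], [-0.994, 0.012, 0.109]]
wrist_force: [9.2, -5.4, -5.6]
gripper_width: 0.265
```

```bash
python3 wind.py 9 5
```

```text
{'t': 20.6, 'phi': 143.098, 'r': 61.483, 'Ft': -9.873, 'Fr': -4.125, 'Fz': -5.589, 'z': 0.217, 'tx': [0.108, 0.015], 'M': [-1.83, -1.76, -0.25], 'w': 0.265}
[[-0.0003,0.008,-0.0042],[-0.0002,0.0083,-0.0035],[-0.0003,0.0083,-0.0034],[-0.0002,0.0086,-0.0026],[-0.0001,0.0088,-0.0019]]
```

>>> {"op": "apply_moves", "data": {"xyz": [[-0.0003, 0.008, -0.0042], [-0.0002, 0.0083, -0.0035], [-0.0002, 0.0085, -0.0032], [-0.0002, 0.0086, -0.0026], [-0.0001, 0.0088, -0.0019]], "twist": [0, 0, 0, 0, 0], "claw": [0, 0, 0, 0, 0]}}

```text
time_s: 21.1
tcp_pos: [0.5724, 0.0312, 0.2117]
ee_rot: [[0.116, -0.028, 0.993], [-0.002, 1.0, 0.028], [-0.993, -0.005, 0.116]]
wrist_force: [8.1, -9.1, -5.2]
gripper_width: 0.264
```

```bash
python3 wind.py 9 4
```

```text
{'t': 21.1, 'phi': 175.195, 'r': 62.1, 'Ft': -9.753, 'Fr': -7.28, 'Fz': -5.214, 'z': 0.217, 'tx': [0.116, -0.002], 'M': [-2.45, -1.58, -0.34], 'w': 0.264}
[[0.0001,0.009,0.0009],[0.0002,0.0089,0.0017],[0.0001,0.0089,0.0015],[0.0002,0.0087,0.0023]]
```

>>> {"op": "apply_moves", "data": {"xyz": [[0.0001, 0.009, 0.0015], [0.0002, 0.009, 0.0022]], "twist": [0, 0], "claw": [0, 0]}}

```text
time_s: 21.3
tcp_pos: [0.5726, 0.0434, 0.2116]
ee_rot: [[0.108, -0.025, 0.994], [-0.013, 1.0, 0.026], [-0.994, -0.016, 0.107]]
wrist_force: [-0.8, -9.4, 1.7]
gripper_width: 0.269
```

```bash
python3 wind.py 9 3 5
```

```text
{'t': 21.3, 'phi': 186.55, 'r': 62.004, 'Ft': -9.461, 'Fr': -0.293, 'Fz': 1.667, 'z': 0.217, 'tx': [0.108, -0.013], 'M': [-2.4, 0.74, -0.35], 'w': 0.269}
[[0.0001,0.0087,0.0026],[0.0002,0.0084,0.0033],[0.0002,0.0085,0.0031]]
```

>>> {"op": "apply_moves", "data": {"xyz": [[0.0001, 0.0087, 0.0026], [0.0002, 0.0084, 0.0033]], "twist": [0, 0], "claw": [0, 0]}}

```text
time_s: 21.5
tcp_pos: [0.5749, 0.0546, 0.2116]
ee_rot: [[0.099, -0.021, 0.995], [-0.023, 0.999, 0.023], [-0.995, -0.025, 0.098]]
wrist_force: [-1.2, -9.3, 1.1]
gripper_width: 0.265
```

```bash
python3 wind.py 9 3 5
```

```text
{'t': 21.5, 'phi': 197.195, 'r': 62.044, 'Ft': -9.216, 'Fr': -1.576, 'Fz': 1.131, 'z': 0.217, 'tx': [0.099, -0.023], 'M': [-2.2, 0.59, -0.29], 'w': 0.265}
[[0.0002,0.0081,0.0041],[0.0003,0.0077,0.0048],[0.0003,0.0078,0.0045]]
```

>>> {"op": "apply_moves", "data": {"xyz": [[0.0002, 0.0081, 0.0041], [0.0003, 0.0077, 0.0048]], "twist": [0, 0], "claw": [0, 0]}}

```text
time_s: 21.7
tcp_pos: [0.579, 0.0644, 0.2115]
ee_rot: [[0.087, -0.016, 0.996], [-0.033, 0.999, 0.019], [-0.996, -0.035, 0.086]]
wrist_force: [-5.3, -8.8, 4.6]
gripper_width: 0.266
```

```bash
python3 wind.py 9 3 5
```

```text
{'t': 21.7, 'phi': 207.049, 'r': 61.904, 'Ft': -10.264, 'Fr': 0.754, 'Fz': 4.631, 'z': 0.216, 'tx': [0.087, -0.033], 'M': [-1.71, 1.54, -0.33], 'w': 0.266}
[[0.0001,0.0073,0.0054],[0.0002,0.0068,0.006],[0.0003,0.0069,0.0058]]
```

>>> {"op": "apply_moves", "data": {"xyz": [[0.0001, 0.0073, 0.0054], [0.0002, 0.0068, 0.006]], "twist": [0, 0], "claw": [0, 0]}}

```text
time_s: 21.9
tcp_pos: [0.5843, 0.0729, 0.2114]
ee_rot: [[0.072, -0.011, 0.997], [-0.042, 0.999, 0.015], [-0.996, -0.043, 0.072]]
wrist_force: [-8.3, -6.4, 4.0]
gripper_width: 0.268
```

```bash
python3 wind.py 9 3 5
```

```text
{'t': 21.9, 'phi': 216.397, 'r': 61.793, 'Ft': -10.05, 'Fr': 2.921, 'Fz': 4.02, 'z': 0.216, 'tx': [0.072, -0.042], 'M': [-0.95, 2.12, -0.21], 'w': 0.268}
[[0.0001,0.0064,0.0064],[0.0002,0.0058,0.0069],[0.0002,0.0059,0.0068]]
```

>>> {"op": "apply_moves", "data": {"xyz": [[0.0001, 0.0067, 0.006], [0.0002, 0.0061, 0.0065]], "twist": [0, 0], "claw": [0, 0]}}

```text
time_s: 22.1
tcp_pos: [0.5908, 0.0803, 0.2114]
ee_rot: [[0.058, -0.007, 0.998], [-0.051, 0.999, 0.01], [-0.997, -0.051, 0.057]]
wrist_force: [-7.3, -7.8, 3.7]
gripper_width: 0.269
```

```bash
python3 wind.py 9 3 5
python3 - <<'E'
import json,numpy as np
from scipy.optimize import least_squares
L=[json.loads(l) for l in open("log.jsonl")]
A=np.array([.6337,.0364])
P=np.array([A+l["r"]/1000*np.array([np.cos(np.radians(l["phi"])),-np.sin(np.radians(l["phi"]))]) for l in L])
for fixr in(0,1):
    f=lambda q:(np.hypot(P[:,0]-q[0],P[:,1]-q[1])-(.06 if fixr else q[2]))*1000
    s=least_squares(f,[*A,.06]);print(s.x,np.round(s.fun,2))
E
```

```text
{'t': 22.1, 'phi': 225.627, 'r': 61.705, 'Ft': -10.662, 'Fr': -0.472, 'Fz': 3.697, 'z': 0.216, 'tx': [0.058, -0.051], 'M': [-0.96, 1.96, -0.2], 'w': 0.269}
[[0.0,0.0053,0.0073],[0.0001,0.0047,0.0077],[0.0002,0.0048,0.0076]]
[0.63265074 0.03694973 0.06079888] [ 0.2   0.14 -0.09 -0.29 -0.16  0.18  0.3   0.1   0.08 -0.08 -0.18 -0.22]
[0.63212097 0.03635212 0.06      ] [ 1.39  1.24  0.62  0.04 -0.11  0.2   0.52  0.44  0.55  0.52  0.56  0.65]
```

```bash
sed -i 's/A=np.array(\[.6337,.0364\]); RAD=.06$/A=np.array([.6327,.0369]); RAD=.0608/' wind.py; python3 wind.py 9 3 5
```

```text
{'t': 22.1, 'phi': 225.972, 'r': 60.65, 'Ft': -10.659, 'Fr': -0.536, 'Fz': 3.697, 'z': 0.216, 'tx': [0.058, -0.051], 'M': [-0.96, 1.96, -0.2], 'w': 0.269}
[[-0.0,0.006,0.0067],[0.0,0.0054,0.0072],[0.0002,0.0047,0.0076]]
```

>>> {"op": "apply_moves", "data": {"xyz": [[0, 0.006, 0.0067], [0, 0.0054, 0.0072]], "twist": [0, 0], "claw": [0, 0]}}

```text
time_s: 22.3
tcp_pos: [0.5984, 0.0865, 0.2114]
ee_rot: [[0.042, -0.002, 0.999], [-0.059, 0.998, 0.005], [-0.997, -0.059, 0.042]]
wrist_force: [-7.7, -5.3, 3.3]
gripper_width: 0.275
```

```bash
python3 wind.py 9 3 5
```

```text
{'t': 22.3, 'phi': 235.33, 'r': 60.666, 'Ft': -9.296, 'Fr': 0.035, 'Fz': 3.327, 'z': 0.216, 'tx': [0.042, -0.059], 'M': [-0.63, 2.12, -0.18], 'w': 0.275}
[[-0.0001,0.0048,0.0076],[0.0,0.0042,0.008],[0.0001,0.0035,0.0083]]
```

>>> {"op": "apply_moves", "data": {"xyz": [[0, 0.0048, 0.0076], [0, 0.0042, 0.008], [0, 0.0035, 0.0083]], "twist": [0, 0, 0], "claw": [0, 0, 0]}}

```text
time_s: 22.6
tcp_pos: [0.6121, 0.0935, 0.2114]
ee_rot: [[0.017, 0.004, 1.0], [-0.066, 0.998, -0.003], [-0.998, -0.066, 0.018]]
wrist_force: [-9.0, -3.5, 5.3]
gripper_width: 0.275
```

```bash
python3 wind.py 9 3 5
```

```text
{'t': 22.6, 'phi': 250.028, 'r': 60.597, 'Ft': -9.675, 'Fr': -0.254, 'Fz': 5.291, 'z': 0.216, 'tx': [0.017, -0.066], 'M': [0.35, 2.68, -0.21], 'w': 0.275}
[[-0.0001,0.0028,0.0085],[-0.0001,0.0021,0.0087],[0.0001,0.0013,0.0089]]
```

>>> {"op": "apply_moves", "data": {"xyz": [[0, 0.0028, 0.0085], [0, 0.0021, 0.0087], [0, 0.0013, 0.0089]], "twist": [0, 0, 0], "claw": [0, 0, 0]}}

```text
time_s: 22.9
tcp_pos: [0.6282, 0.0969, 0.2114]
ee_rot: [[-0.006, 0.008, 1.0], [-0.069, 0.998, -0.008], [-0.998, -0.069, -0.006]]
wrist_force: [-9.7, 0.9, 4.2]
gripper_width: 0.275
```

```bash
python3 wind.py 9 3 5
```

```text
{'t': 22.9, 'phi': 265.753, 'r': 60.507, 'Ft': -9.617, 'Fr': 1.578, 'Fz': 4.184, 'z': 0.216, 'tx': [-0.006, -0.069], 'M': [0.94, 2.58, -0.2], 'w': 0.275}
[[-0.0002,0.0005,0.009],[-0.0001,-0.0002,0.009],[0.0,-0.0011,0.0089]]
```

>>> {"op": "apply_moves", "data": {"xyz": [[0, 0.0005, 0.009], [0, -0.0002, 0.009], [0, -0.0011, 0.0089]], "twist": [0, 0, 0], "claw": [0, 0, 0]}}

```text
time_s: 23.2
tcp_pos: [0.6457, 0.0955, 0.2114]
ee_rot: [[-0.028, 0.01, 1.0], [-0.068, 0.998, -0.011], [-0.997, -0.068, -0.027]]
wrist_force: [-9.5, 1.2, 3.5]
gripper_width: 0.276
```

```bash
python3 wind.py 9 3 5
```

```text
{'t': 23.2, 'phi': 282.541, 'r': 60.401, 'Ft': -9.569, 'Fr': -0.872, 'Fz': 3.49, 'z': 0.216, 'tx': [-0.028, -0.068], 'M': [1.39, 2.48, -0.24], 'w': 0.276}
[[-0.0002,-0.002,0.0088],[-0.0001,-0.0028,0.0086],[0.0,-0.0036,0.0082]]
```

>>> {"op": "apply_moves", "data": {"xyz": [[0, -0.002, 0.0088], [0, -0.0028, 0.0086], [0, -0.0036, 0.0082]], "twist": [0, 0, 0], "claw": [0, 0, 0]}}

```text
time_s: 23.5
tcp_pos: [0.6625, 0.0888, 0.2114]
ee_rot: [[-0.048, 0.01, 0.999], [-0.064, 0.998, -0.013], [-0.997, -0.064, -0.047]]
wrist_force: [-8.9, 4.2, 3.5]
gripper_width: 0.273
```

```bash
python3 wind.py 9 3 5
```

```text
{'t': 23.5, 'phi': 299.939, 'r': 60.266, 'Ft': -9.847, 'Fr': -0.772, 'Fz': 3.529, 'z': 0.216, 'tx': [-0.048, -0.064], 'M': [1.87, 2.32, -0.22], 'w': 0.273}
[[-0.0002,-0.0045,0.0078],[-0.0001,-0.0051,0.0074],[0.0001,-0.0059,0.0068]]
```

>>> {"op": "apply_moves", "data": {"xyz": [[0, -0.0045, 0.0078], [0, -0.0051, 0.0074], [0, -0.0059, 0.0068]], "twist": [0, 0, 0], "claw": [0, 0, 0]}}

```text
time_s: 23.8
tcp_pos: [0.6767, 0.0773, 0.2114]
ee_rot: [[-0.065, 0.008, 0.998], [-0.056, 0.998, -0.012], [-0.996, -0.056, -0.064]]
wrist_force: [-8.6, 5.5, 3.1]
gripper_width: 0.275
```

```bash
python3 wind.py 9 3 5
```

```text
{'t': 23.8, 'phi': 317.412, 'r': 60.163, 'Ft': -9.899, 'Fr': -2.641, 'Fz': 3.128, 'z': 0.216, 'tx': [-0.065, -0.056], 'M': [2.25, 2.04, -0.17], 'w': 0.275}
[[-0.0001,-0.0066,0.0061],[-0.0001,-0.0071,0.0056],[0.0001,-0.0077,0.0047]]
```

>>> {"op": "apply_moves", "data": {"xyz": [[0, -0.0068, 0.0058], [0, -0.0073, 0.0052], [0, -0.0078, 0.0045]], "twist": [0, 0, 0], "claw": [0, 0, 0]}}

```text
time_s: 24.1
tcp_pos: [0.6865, 0.0626, 0.2115]
ee_rot: [[-0.076, 0.005, 0.997], [-0.043, 0.999, -0.009], [-0.996, -0.043, -0.075]]
wrist_force: [-6.6, 7.5, 2.1]
gripper_width: 0.269
```

```bash
sed -i 's/RAD=.0608/RAD=.0602/' wind.py; python3 wind.py 8 3 5
```

```text
{'t': 24.1, 'phi': 334.394, 'r': 60.043, 'Ft': -9.589, 'Fr': -2.76, 'Fz': 2.134, 'z': 0.216, 'tx': [-0.076, -0.043], 'M': [2.83, 1.59, -0.22], 'w': 0.269}
[[0.0,-0.0073,0.0033],[0.0001,-0.0075,0.0027],[0.0002,-0.0078,0.002]]
```

>>> {"op": "apply_moves", "data": {"xyz": [[0, -0.0082, 0.0033], [0, -0.0084, 0.0027], [0, -0.0087, 0.0018]], "twist": [0, 0, 0], "claw": [0, 0, 0]}}

```text
time_s: 24.4
tcp_pos: [0.6914, 0.0469, 0.2115]
ee_rot: [[-0.079, 0.001, 0.997], [-0.027, 1.0, -0.003], [-0.997, -0.027, -0.079]]
wrist_force: [-2.7, 9.8, 0.8]
gripper_width: 0.268
```

```bash
python3 wind.py 9 3 5
```

```text
{'t': 24.4, 'phi': 350.227, 'r': 59.94, 'Ft': -10.116, 'Fr': -0.994, 'Fz': 0.755, 'z': 0.217, 'tx': [-0.079, -0.027], 'M': [2.91, 0.66, -0.31], 'w': 0.268}
[[0.0001,-0.0089,0.0013],[0.0002,-0.009,0.0006],[0.0003,-0.009,-0.0003]]
```

>>> {"op": "apply_moves", "data": {"xyz": [[0.0001, -0.0089, 0.0012], [0.0002, -0.009, 0.0004], [0.0002, -0.009, -0.0004]], "twist": [0, 0, 0], "claw": [0, 0, 0]}}

```text
time_s: 24.7
tcp_pos: [0.6919, 0.0305, 0.2114]
ee_rot: [[-0.077, -0.004, 0.997], [-0.012, 1.0, 0.004], [-0.997, -0.011, -0.077]]
wrist_force: [-0.8, 10.6, 0.2]
gripper_width: 0.265
```

```bash
python3 wind.py 9 3 5
```

```text
{'t': 24.7, 'phi': 6.053, 'r': 59.966, 'Ft': -10.403, 'Fr': -1.951, 'Fz': 0.197, 'z': 0.216, 'tx': [-0.077, -0.012], 'M': [2.73, 0.07, -0.22], 'w': 0.265}
[[0.0001,-0.0089,-0.0012],[0.0001,-0.0088,-0.002],[0.0003,-0.0085,-0.0028]]
```

>>> {"op": "apply_moves", "data": {"xyz": [[0.0001, -0.0089, -0.0014], [0.0001, -0.0088, -0.0022], [0.0002, -0.0085, -0.003]], "twist": [0, 0, 0], "claw": [0, 0, 0]}}

```text
time_s: 25.0
tcp_pos: [0.6882, 0.015, 0.2112]
ee_rot: [[-0.066, -0.01, 0.998], [0.004, 1.0, 0.01], [-0.998, 0.005, -0.066]]
wrist_force: [1.5, 10.0, -1.3]
gripper_width: 0.267
```

```bash
python3 wind.py 9 3 5
```

```text
{'t': 25.0, 'phi': 21.417, 'r': 59.996, 'Ft': -9.873, 'Fr': -2.307, 'Fz': -1.346, 'z': 0.216, 'tx': [-0.066, 0.004], 'M': [2.42, -0.68, -0.21], 'w': 0.267}
[[0.0,-0.0082,-0.0036],[0.0001,-0.0079,-0.0043],[0.0003,-0.0075,-0.005]]
```

>>> {"op": "apply_moves", "data": {"xyz": [[0, -0.0082, -0.0038], [0.0001, -0.0079, -0.0045], [0.0002, -0.0075, -0.0051]], "twist": [0, 0, 0], "claw": [0, 0, 0]}}

```text
time_s: 25.3
tcp_pos: [0.6807, 0.0012, 0.2111]
ee_rot: [[-0.049, -0.016, 0.999], [0.018, 1.0, 0.017], [-0.999, 0.019, -0.049]]
wrist_force: [3.2, 9.3, -2.0]
gripper_width: 0.266
```

```bash
python3 wind.py 9 3 5
```

```text
{'t': 25.3, 'phi': 36.618, 'r': 60.054, 'Ft': -9.374, 'Fr': -2.985, 'Fz': -1.97, 'z': 0.216, 'tx': [-0.049, 0.018], 'M': [1.91, -1.24, -0.08], 'w': 0.266}
[[-0.0001,-0.0069,-0.0057],[-0.0001,-0.0064,-0.0063],[0.0002,-0.0059,-0.0068]]
```

>>> {"op": "apply_moves", "data": {"xyz": [[-0.0001, -0.0069, -0.0059], [0, -0.0064, -0.0065], [0.0001, -0.0059, -0.0069]], "twist": [0, 0, 0], "claw": [0, 0, 0]}}

```text
time_s: 25.6
tcp_pos: [0.6696, -0.0104, 0.2111]
ee_rot: [[-0.027, -0.021, 0.999], [0.028, 0.999, 0.022], [-0.999, 0.029, -0.026]]
wrist_force: [6.3, 7.2, -3.5]
gripper_width: 0.265
```

```bash
python3 wind.py 9 3 5
```

```text
{'t': 25.6, 'phi': 51.977, 'r': 60.162, 'Ft': -9.392, 'Fr': -1.737, 'Fz': -3.526, 'z': 0.216, 'tx': [-0.027, 0.028], 'M': [1.46, -1.8, -0.09], 'w': 0.265}
[[-0.0002,-0.0051,-0.0074],[-0.0002,-0.0045,-0.0078],[0.0001,-0.0038,-0.0082]]
```

>>> {"op": "apply_moves", "data": {"xyz": [[-0.0001, -0.0051, -0.0074], [-0.0001, -0.0045, -0.0078], [0.0001, -0.0038, -0.0082]], "twist": [0, 0, 0], "claw": [0, 0, 0]}}

```text
time_s: 25.9
tcp_pos: [0.6575, -0.0178, 0.2112]
ee_rot: [[0.003, -0.026, 1.0], [0.037, 0.999, 0.026], [-0.999, 0.037, 0.004]]
wrist_force: [12.0, 6.2, -5.6]
gripper_width: 0.272
```

```bash
python3 wind.py 9 3 5
```

```text
{'t': 25.9, 'phi': 65.726, 'r': 60.227, 'Ft': -13.509, 'Fr': -0.666, 'Fz': -5.592, 'z': 0.216, 'tx': [0.003, 0.037], 'M': [0.98, -3.32, -0.1], 'w': 0.272}
[[-0.0004,-0.0031,-0.0084],[-0.0003,-0.0024,-0.0087],[-0.0001,-0.0017,-0.0088]]
```

```bash
python3 - <<'E'
from h import *
from station import imaging
import pickle
d={}
for n in ["scene","top"]: d[n]=imaging.capture(n)
pickle.dump(d,open("p1.pkl","wb"))
E
python3 ov.py .634 .036 -0.2 h
```

```text
(no output)
```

View pics/ov_sceneh.png

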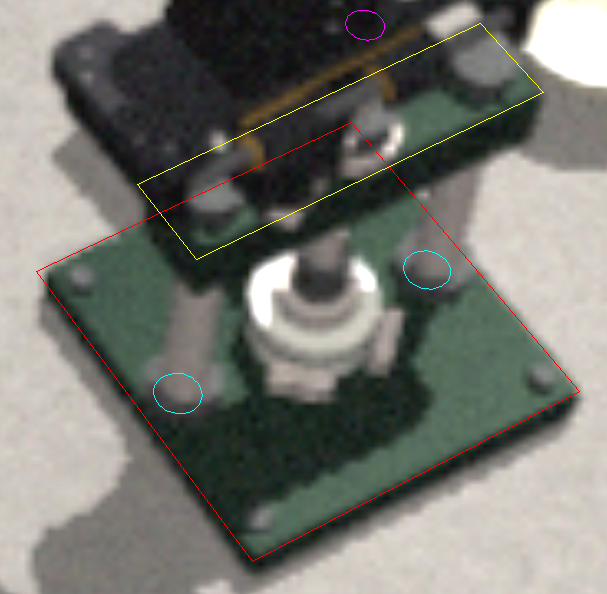

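>>> {"op": "apply_moves", "data": {"xyz": [[-0.0003, -0.0032, -0.0089], [-0.0002, -0.0026, -0.0092]], "twist": [0, 0], "claw": [0, 0]}}

```text
time_s: 26.2
tcp_pos: [0.649, -0.021, 0.2112]
ee_rot: [[0.027, -0.029, 0.999], [0.041, 0.999, 0.028], [-0.999, 0.04, 0.028]]
wrist_force: [13.3, 2.3, -6.8]
gripper_width: 0.266
```

```bash
python3 wind.py 10 3 5
```

```text
{'t': 26.2, 'phi': 74.439, 'r': 60.271, 'Ft': -13.414, 'Fr': 1.378, 'Fz': -6.805, 'z': 0.216, 'tx': [0.027, 0.041], 'M': [-0.12, -3.5, -0.16], 'w': 0.266}
[[-0.0005,-0.0019,-0.0098],[-0.0005,-0.0011,-0.0099],[-0.0003,-0.0003,-0.01]]
```

>>> {"op": "apply_moves", "data": {"xyz": [[-0.0005, -0.0019, -0.0098], [-0.0004, -0.0011, -0.0099], [-0.0003, -0.0002, -0.01], [-0.0003, 0.0007, -0.01], [-0.0003, 0.0016, -0.0099]], "twist": [0, 0, 0, 0, 0], "claw": [0, 0, 0, 0, 0]}}

```text
time_s: 26.7
tcp_pos: [0.6248, -0.0231, 0.2113]
ee_rot: [[0.089, -0.036, 0.995], [0.039, 0.999, 0.032], [-0.995, 0.036, 0.091]]
wrist_force: [13.8, -5.1, -8.6]
gripper_width: 0.275
```

```bash
python3 wind.py 10 5 5.2
```

```text
{'t': 26.7, 'phi': 97.878, 'r': 60.773, 'Ft': -14.341, 'Fr': 3.119, 'Fz': -8.62, 'z': 0.216, 'tx': [0.089, 0.039], 'M': [-2.18, -3.37, -0.36], 'w': 0.275}
[[-0.0009,0.0024,-0.0097],[-0.0009,0.0033,-0.0094],[-0.0007,0.0038,-0.0092],[-0.0006,0.0046,-0.0089],[-0.0006,0.0053,-0.0084]]
```

>>> {"op": "apply_moves", "data": {"xyz": [[-0.0008, 0.0022, -0.0097], [-0.0008, 0.0031, -0.0095], [-0.0007, 0.0038, -0.0092], [-0.0006, 0.0046, -0.0089], [-0.0006, 0.0053, -0.0084]], "twist": [0, 0, 0, 0, 0], "claw": [0, 0, 0, 0, 0]}}

```text
time_s: 27.2
tcp_pos: [0.5976, -0.0137, 0.2114]
ee_rot: [[0.134, -0.038, 0.99], [0.026, 0.999, 0.035], [-0.991, 0.021, 0.135]]
wrist_force: [11.6, -9.0, -8.6]
gripper_width: 0.266
```

```bash
python3 wind.py 10 4 5
```

```text
{'t': 27.2, 'phi': 125.211, 'r': 62.036, 'Ft': -14.661, 'Fr': 0.645, 'Fz': -8.608, 'z': 0.216, 'tx': [0.134, 0.026], 'M': [-3.03, -2.61, -0.52], 'w': 0.266}
[[-0.0009,0.0071,-0.007],[-0.0008,0.0077,-0.0064],[-0.0007,0.0076,-0.0065],[-0.0006,0.0081,-0.0058]]
```

>>> {"op": "apply_moves", "data": {"xyz": [[-0.0007, 0.0068, -0.0067], [-0.0006, 0.0075, -0.006], [-0.0006, 0.0079, -0.0056], [-0.0005, 0.0084, -0.0049]], "twist": [0, 0, 0, 0], "claw": [0, 0, 0, 0]}}

```text
time_s: 27.6
tcp_pos: [0.58, 0.0039, 0.2114]
ee_rot: [[0.147, -0.035, 0.988], [0.006, 0.999, 0.034], [-0.989, 0.001, 0.147]]
wrist_force: [9.5, -13.4, -6.4]
gripper_width: 0.265
```

```bash
python3 wind.py 9 2 5; python3 -c "
from station import r
import numpy as np
s=r.sense();p=s['tcp_pos']-.005*np.array(s['ee_rot'])[:,0];print(p, 180-np.degrees(np.arcsin((.0369-p[1])/.0602)))"
```

```text
{'t': 27.6, 'phi': 148.264, 'r': 62.781, 'Ft': -16.379, 'Fr': -1.046, 'Fz': -6.393, 'z': 0.216, 'tx': [0.147, 0.006], 'M': [-3.73, -1.97, -0.67], 'w': 0.265}
[[-0.0006,0.0085,-0.0032],[-0.0005,0.0087,-0.0025]]
[0.57930647 0.00387655 0.21633688] 146.73156221709695
```

>>> {"op": "apply_moves", "data": {"xyz": [[0, 0.006, -0.002]], "twist": [0], "claw": [0]}}

```text
time_s: 27.7
tcp_pos: [0.5785, 0.0066, 0.2113]
ee_rot: [[0.148, -0.034, 0.988], [0.001, 0.999, 0.034], [-0.989, -0.005, 0.148]]
wrist_force: [5.8, -15.1, -3.7]
gripper_width: 0.263
```

```bash
python3 wind.py 9 2 5; python3 -c "
from station import r
import numpy as np
s=r.sense();p=s['tcp_pos']-.005*np.array(s['ee_rot'])[:,0];print(p, 180-np.degrees(np.arcsin((.0369-p[1])/.0602)))"
```

```text
{'t': 27.7, 'phi': 151.155, 'r': 62.774, 'Ft': -16.015, 'Fr': 2.208, 'Fz': -3.703, 'z': 0.216, 'tx': [0.148, 0.001], 'M': [-4.24, -1.11, -0.71], 'w': 0.263}
[[-0.0006,0.0086,-0.0028],[-0.0005,0.0088,-0.002]]
[0.57771424 0.00661471 0.21625923] 149.79615731428058
```

>>> {"op": "apply_moves", "data": {"xyz": [[0, 0, 0], [0, 0, 0], [0, 0, 0], [0, 0, 0], [0, 0, 0], [0, 0, 0]], "twist": [0, 0, 0, 0, 0, 0], "claw": [0, 0.6, 0.6, 0.6, 0.6, 0.6]}}

```text
time_s: 28.3
tcp_pos: [0.5786, 0.0062, 0.2126]
ee_rot: [[0.15, -0.034, 0.988], [0.001, 0.999, 0.034], [-0.989, -0.004, 0.15]]
wrist_force: [-0.9, 0.4, 0.0]
gripper_width: 0.574
```

```bash
python3 wind.py 9 2 5
```

```text
{'t': 28.3, 'phi': 150.81, 'r': 62.866, 'Ft': 0.782, 'Fr': 0.646, 'Fz': 0.045, 'z': 0.218, 'tx': [0.15, 0.001], 'M': [-0.03, 0.35, -0.06], 'w': 0.574}
[[-0.0,0.0086,-0.0029],[0.0001,0.0088,-0.0022]]
```

Released with no force. Retreat upward along the fingers.

>>> {"op": "apply_moves", "data": {"xyz": [[-0.01, 0, 0], [-0.015, 0, 0], [-0.02, 0, 0], [-0.03, 0, 0], [-0.03, 0, 0], [-0.03, 0, -0.02], [-0.01, -0.03, -0.03], [0, -0.04, -0.03], [0, -0.04, -0.02], [0, -0.04, 0], [0, -0.02, 0], [0, 0, 0]], "twist": [0, 0, 0, 0, 0, 0, 0, 0, 0, 0, 0, 0], "claw": [0.6, 0.6, 0.6, 0.6, 0.6, 0.6, 0.6, 0.6, 0.6, 0.6, 0.6, 0.6]}}

```text
time_s: 29.5
tcp_pos: [0.4591, -0.1716, 0.3585]
ee_rot: [[0.163, -0.04, 0.986], [-0.001, 0.999, 0.041], [-0.987, -0.007, 0.163]]
wrist_force: [-0.1, 0.2, -0.2]
gripper_width: 0.599
```

```bash
python3 - <<'E'
from h import *
from station import r,imaging
import pickle
d={}
for n in ["scene","top"]: d[n]=imaging.capture(n)
pickle.dump(d,open("p1.pkl","wb"))
cv2.imwrite("pics/topfin.png",d["top"]["pixels"][:,:,::-1])
s=r.sense();print(s["time_s"],s["tcp_pos"],s["wrist_force"])
E
python3 ov.py .634 .036 -0.2 i
```

```text
29.6 [ 0.45933392 -0.16996556  0.35829591] [-0.0169474  -0.8146101   0.39929228]
```

View pics/ov_scenei.png

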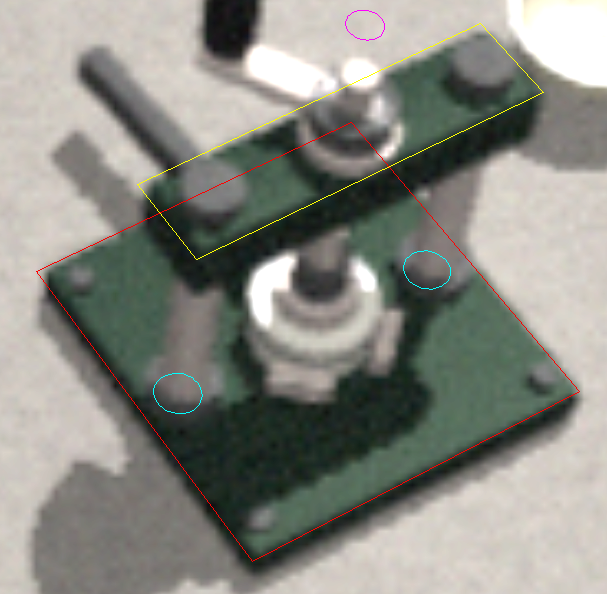

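View pics/ov_topi.png

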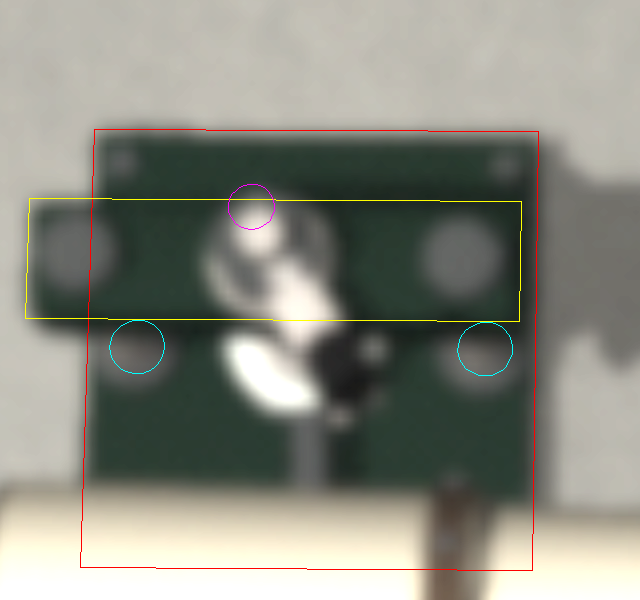

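View pics/topfin.png

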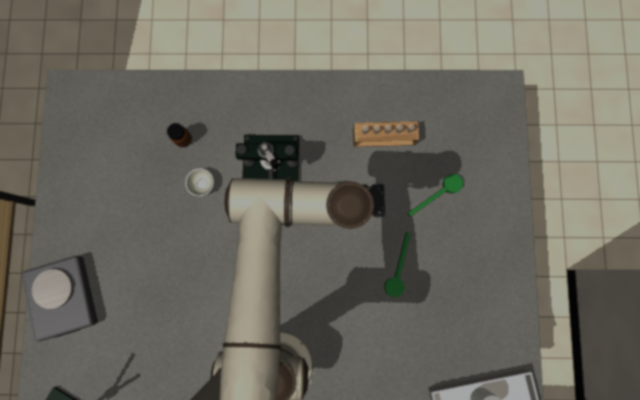

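Run:
```python
from h import *
import pickle
d=pickle.load(open("p1.pkl","rb")); t=d["top"]; s=d["scene"]
for ph in (145,150,155):
    a=np.radians(ph); q=(.6337,.0364,-.003)
    K=lambda z:[.06*np.cos(-a),.06*np.sin(-a),z]
    print(ph,np.round([(proj(t,T(*q,K(z)))[0]-[232,118])*8+3.5 for z in(.19,.24)]).tolist(),np.round([(proj(s,T(*q,K(z)))[0]-[330,182])*6.6+2.8 for z in(.19,.24)]).tolist())
```

```text
145 [[358.0, 378.0], [347.0, 347.0]] [[217.0, 53.0], [229.0, -24.0]]
150 [[346.0, 386.0], [334.0, 355.0]] [[222.0, 44.0], [234.0, -32.0]]
155 [[333.0, 392.0], [320.0, 362.0]] [[228.0, 36.0], [240.0, -40.0]]
```

```bash
python3 -c "
from station import job
print(job.finish_job())"
```

```text
the job is handed in; nothing more can be done
None
```

I slid the mould into the V-stop, let go of it, then wound the crank to contact plus about a quarter turn and let go. The job is handed in at 29.6 s on the robot's clock.

- **Mould:** I gripped it by the bar, set it on the bed and slid it in until it stopped. I then pushed the handle end with closed fingers, and it did not move under about 5.5 N. In the pictures the disc sits against both V blocks, within about 1 mm of where I expected it. The handle ended up turned a degree or two from the press axis.
- **Crank:** free drag was about 9.7 N at the knob. It jumped to 13.5 N after about 1.13 turns. I put the contact at 60° on my own scale (clockwise from the press's +x), give or take about 4°, because force was read only every 14° or so. I stopped at 150°, and the last top picture agrees to within a few degrees. The quarter turn is therefore good to roughly 5°.
- **Final state:** the pad rests on the mould. The last force reading was under 1 N, which is noise, and the arm was clear of everything. The dish, jar, rack and green look-alikes stand where they were.

Two readings did not fit cleanly:
- **Press position:** the scene and top cameras disagreed by 2–3 mm. I used a value between them, then refined the screw axis from the path of the knob.
- **Knob grip:** near the end the tool was tilted about 8°, and the knob had slid some 2 mm along the pads. I corrected the crank angle for this.

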